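# Right the toppled port block and hold the clamp lever on its third step

### The job

One of the three aluminium port blocks in the clamp fixture's lane has toppled over: stand it upright on its square foot in its own place in the row and let go of it while the clamp is still open. Then push the clamp lever by its red T-grip from home past its first and second click to the third and keep holding it there against its spring, so that all three blocks stay clamped upright against the fence; finish while still holding the lever. Leave the oil bottle, the jar and the spanner alone, and do not knock the other two blocks over.

Things in the scene. Friction and masses are not known exactly. Their poses are not given: they have to be found in the camera images.
- fixture: Grey clamp fixture on the bench, plate 300 (x) x 265 x 20 mm. Origin: on the bench under the lane's middle; x along the lane, +y to the clamp. Lane floor = plate top, 20 mm up. Lane from the fence (dark bar 20 mm high, 14 thick, inner face y = -48 mm) to the orange pads (faces y = +52 mm, open). Behind: cylinder and hoses, from y = 92 mm, up to 85 mm above the floor near x = 0 to 120 mm
- nest_0 (a point): First place of the row (fixture x = -90 mm, nearest the robot), on the lane floor at the lane's middle, y = 0; axes as the fixture's. A blue ring on the floor (centre 22 mm nearer the fence) marks each place. A block is in its place within 16 mm of the nest along the lane (x); across the lane the clamp pushes it to the fence
- nest_1 (a point): The same for the middle place, fixture x = 0
- nest_2 (a point): The same for the far place, fixture x = +90 mm
- clamp_bar: Steel bar 256 mm long with three sprung orange pads (36 wide, 16 high, mid-height 17 mm above the lane floor, faces 24 mm before the bar), one per nest. Origin: middle of the bar's front face, axes as the fixture's. The lever drives it to the fence (-y): 24 mm at step 1, 48 at step 2, 72 at step 3. It touches a block at the fence after 64 mm; then pads yield, 1.5 to 3 N each
- block_a: Port block standing in the lane, 66 mm long, about 0.18 kg: square aluminium foot part 36 x 36 x 44 mm, then a round brass spigot, 26 mm in diameter, 22 mm long. Origin: mid-length on its axis, 33 mm from the foot face; z axis from foot to spigot
- block_b: Second such block, standing
- block_c: Third such block, toppled: it lies on a flat side across the lane in its own place, spigot (z axis) towards the fence, foot towards the pads, axis 18 mm above the lane floor. Which of the three places is its own varies. About 50 mm are free between it and a neighbour
- valve: Blue and dark steel hand-lever valve, foot plate 130 x 90 mm, fixed to the bench, 124 mm high without the lever. Origin: under its middle, on the bench; +x is the way the lever is pushed. Pressure gauge face up at its -y side, 67 mm high. A steel quadrant at the lever's +y side marks the steps: white bar = home, then one, two, three dots
- pivot (a point): Centre of the lever's pivot, 68 mm above the bench, axes as the valve's; the lever turns about the y axis
- lever (a joint): Lever angle, rad: 0 = home (leaning 0.45 to the valve's -x), growing towards +x; 0.30 = step 1, 0.60 = step 2, 0.90 = step 3 (leaning 0.45 to +x), stop at 0.93. It clicks at each step but springs back home from any when let go. Pushing at the grip takes about 3 N at home, rising in waves of 3 N either way to about 10 N at step 3. Above 0.83 it is on step 3
- grip (a point): Middle of the red T-grip at the lever's end: a round bar 24 mm in diameter, 110 mm long along the pivot's y axis, 55 mm to either side of the steel rod (12 mm thick) that carries it. 130 mm from the pivot; 185 mm above the bench at home and at step 3, 198 mm when the lever is upright. Its axes turn with the lever and are the valve's when it is at home
- oil_bottle: White plastic bottle, red cap, 54 mm in diameter, 140 mm high; origin under its middle. Leave alone
- jar: Pale plastic jar with blue lid, 66 mm in diameter, 70 mm high; origin under its middle. Leave alone
- spanner: Steel spanner 180 mm long lying on the bench; origin under its middle, x axis along it. Leave alone

How it is judged (in metres and radians):
On the way, in this order (a step that is already met when the one before it is completed fails the run):
1. the toppled block stands upright on its foot in its place of the row, let go and at rest, with the clamp lever still at home (angle between block_c's own z axis and vertical below 0.12 rad and (x of block_c in the frame of nest_0 between -0.016 and 0.016 m or x of block_c in the frame of nest_1 between -0.016 and 0.016 m or x of block_c in the frame of nest_2 between -0.016 and 0.016 m) and y of block_c in the frame of fixture between -0.05 and 0.045 m and z of block_c in the frame of fixture below 0.058 m and contact force between the fingers and block_c below 0.2 N and linear speed of block_c below 0.02 m/s and value of joint lever below 0.1 rad), for 0.3 s.
2. the robot holds the lever on its third step for one second with all three blocks clamped (value of joint lever above 0.83 rad and contact force between any of the fingers, the arm and lever above 2 N and contact force between clamp_bar and block_a above 0.7 N and contact force between clamp_bar and block_b above 0.7 N and contact force between clamp_bar and block_c above 0.7 N), for 1 s.
At the end, for the whole second after the job is handed in: The robot still holds the lever on step 3 (above 0.83 rad, over 2 N on it); all three blocks stand upright (0.12 rad) on the lane floor within 16 mm of a nest along the lane, clamped (over 0.7 N each) against the fence (axis within 28 mm of its face), untouched by the fingers (all of step 2 and angle between each of block_a, block_b, block_c's own z axis and vertical below 0.12 rad and (x of block_a in the frame of nest_0 between -0.016 and 0.016 m or x of block_a in the frame of nest_1 between -0.016 and 0.016 m or x of block_a in the frame of nest_2 between -0.016 and 0.016 m) and y of block_a in the frame of fixture between -0.05 and 0.045 m and z of each of block_a, block_b, block_c in the frame of fixture below 0.058 m and y of each of block_a, block_b, block_c in the frame of fixture below -0.02 m and contact force between the fingers and block_a below 0.2 N and (x of block_b in the frame of nest_0 between -0.016 and 0.016 m or x of block_b in the frame of nest_1 between -0.016 and 0.016 m or x of block_b in the frame of nest_2 between -0.016 and 0.016 m) and y of block_b in the frame of fixture between -0.05 and 0.045 m and contact force between the fingers and block_b below 0.2 N and (x of block_c in the frame of nest_0 between -0.016 and 0.016 m or x of block_c in the frame of nest_1 between -0.016 and 0.016 m or x of block_c in the frame of nest_2 between -0.016 and 0.016 m) and y of block_c in the frame of fixture between -0.05 and 0.045 m and contact force between the fingers and block_c below 0.2 N); the arm keeps its last pose, push and grip.
It fails at once if the oil bottle was moved by more than 30 mm (distance of oil_bottle from where it was at the start of the episode above 0.03 m).
It fails at once if the jar was moved by more than 30 mm (distance of jar from where it was at the start of the episode above 0.03 m).
It fails at once if the spanner was moved by more than 30 mm (distance of spanner from where it was at the start of the episode above 0.03 m).
It fails at once if one of the two standing blocks was knocked over (angle between any of block_a, block_b's own z axis and vertical above 0.5 rad).
It also fails if it takes over 58 s, if anything falls off the work surface, if the arm or the gripper's body presses on something with over 40 N, if the wrist force passes 120 N, or if a joint passes its speed limit or range.

### The arm

A 6-joint arm with a two-finger parallel gripper is mounted at the origin on the work surface. World frame = base frame: x ahead of the robot, y to its left, z up, the work surface at z = 0. Lengths are in m, angles in degrees, forces in N, time in s.
With the tool pointing down it reaches from about 0.25 to 0.725 m from the base axis. Payload 9.7 kg.
Tool frame: the origin (TCP) lies where the fingers leave the gripper's body, on its centre line; the fingertips stand 73 mm ahead of it and the grasp point (between the pads) lies 54 mm ahead of it; y points along the fingers, x is the direction in which the jaws open and shut, and the axes are right-handed (so a half turn about y gives the same grasp; the last joint's range is limited). The gripper opens to 85 mm and grips with 20 to 120 N. Pads are 22 mm wide; open, the fingers measure 114 mm over their backs; the gripper's body (76 mm by 85 mm) begins 54 mm behind the grasp point. The pads swing forward as they close: fully open they stand 13 mm farther back than shut.
Start: joints at [74.026, 4.979, 10.078, 95.1, 0, 90], TCP at [0.151, 0.529, 0.304] pointing down, gripper open.
Joint ranges: [-179.16, 179.16], [-48.56, 103.87], [-65.8, 70.77], [-126.05, 130.52], [-82.76, 87.17], [-180, 180]. Speed limits (degrees/s): [127.2, 127.2, 147.25, 180, 180, 180].

### API

Orientations are given as [roll, pitch, yaw] about the fixed x, y, z axes, in that order (R = Rz(yaw) Ry(pitch) Rx(roll)).
In Python, from workcell import sensors, imaging, bot, models gives the robot as it stands.
- The arm moves only by the tool arm_command, never from a script. Its argument "rows" is one flat list of numbers, 7 for each row, row after row: the shift along the tool's x, y, z in cm, then the turn, a rotation vector about the tool's x, y, z in degrees, then the gripper's target within -1 to 1 (fully open at 1, half-way at 0, shut at -1). A call has 1 to 12 rows; each row is the pose to reach, as a shift and turn from the pose commanded when the call began, along the tool's axes at that moment; what a row does not reach only later rows make up. A row lasts 1/12 s, in which the tool goes at most 41.7 mm and 7.16 degrees, less where a joint would pass 70% of its speed; a pose out of reach is approached as far as the arm can. A call with a gripper value outside its range is refused whole. The fingers move at their own pace and stop on an object; "force" is the grip in N (left out, the last holds). Time passes only in rows, so rows that repeat a pose let the fingers close. It gives the time, the measured TCP pose, the force and the opening at its end, in the units of the state.
- sensors.get_obs(): the state, without advancing time (a new reading comes with each control period).
- imaging.camera(name): name is "side" or "top" or "wrist"; returns a dict with "pixels" (480x640x3 uint8, blue, green, red), "z_map" (480x640 float32, m along the optical axis (not along the pixel's ray), 0 where there is no reading), "camera_matrix" (3x3 intrinsics, pixels), "world_from_camera" (4x4, takes a point from camera to world coordinates). Camera axes: x right, y up, looking along -z (the intrinsics and any distortion apply to the point x, -y, -z); pixel columns grow to the right and rows downward; lengths in m; the calibration is good to about 2 mm. A picture is of the moment at which its call begins.
- bot.job_done(): hands the job in, once; it reports no verdict.
Trained networks look in the newest picture that a camera, given by its name, has taken for a name from the list of things; names that differ only in an ending like _2 or _b are one class to them, and where a whole thing is asked for, a point or a joint stands for the part that bears it (a point fixed in the world has none). Each returns a list of dicts, best first, with "conf" (0 to 1); they miss things now and then, are a little off and sometimes report something else, mostly with a low value. They report only what shows in the picture. A call takes as long as a camera call.
- models.search_frame(thing, camera): "extent" ([centre column, centre row, width, height] in pixels, round what is visible of it).
- models.spot_point(thing, camera): "location" ([column, row] in pixels: a listed point, or the origin of a listed thing).
The state is a dict: "time": time; "q": joint angles; "qd": joint speeds; "joint_efforts": joint torques, N m; "ee_pos": TCP position; "tcp_rot": TCP orientation; "wrist_force": force on the tool from outside, world axes, zero at the start; "torque": the same for the moment, N m; "opening": finger opening in m.
Only numpy, scipy, OpenCV 4.12 (cv2) and the standard library are available. Lean on these libraries where they do the work, as an engineer would, in place of code of your own. Each camera call takes 0.05 s, during which the arm holds its last target.

## Working session

There is one attempt and no reset: what is moved stays moved. The work goes in short steps, Python scripts to look and compute and a tool call to move; the robot and the scene stay as the last step left them, time stands still between calls to the robot, and variables do not carry over. Pictures are saved under pics/ and viewed, and the job is handed in when it is done.

Besides the shell and the picture viewer there is one more tool, called as a command line: name --argument value ..., lists and objects as JSON in quotes. arm_command: Moves the arm, as the interface text tells. Its arguments: {"type":"object","properties":{"rows":{"type":"array","items":{"type":"number"}},"force":{"type":"number"}},"required":["rows"]}

```bash
ls; mkdir -p pics; cat > h.py <<'E'
import numpy as np,cv2
from workcell import sensors, imaging, bot, models
from scipy.spatial.transform import Rotation as R
def snap(n,f):
    c=imaging.camera(n); cv2.imwrite('pics/'+f,c['pixels']); return c
def w(c,u,v,d=None):
    K=c['camera_matrix'];T=c['world_from_camera']
    if d is None:
        p=c['z_map'][max(0,int(v)-1):int(v)+2,max(0,int(u)-1):int(u)+2]; p=p[p>0]; d=np.median(p) if len(p) else np.nan
    x=(u-K[0,2])/K[0,0]*d; y=(v-K[1,2])/K[1,1]*d
    return (T@[x,-y,-d,1])[:3]
def ray(c,u,v,z):
    a=w(c,u,v,0.5);b=w(c,u,v,1.0); return a+(b-a)*(z-a[2])/(b[2]-a[2])
def cloud(c):
    K=c['camera_matrix'];T=c['world_from_camera'];d=c['z_map']
    v,u=np.mgrid[:480,:640]
    P=np.stack([(u-K[0,2])/K[0,0]*d,-(v-K[1,2])/K[1,1]*d,-d,np.ones_like(d)],-1)@T.T
    P=P[...,:3]; P[d<=0]=np.nan; return P
E
python3 - <<'E'
from h import *
np.set_printoptions(precision=3,suppress=True)
print(sensors.get_obs())
for n in ['side','top','wrist']:
    c=snap(n,n+'0.png'); print(n,c['camera_matrix'].tolist(),c['world_from_camera'].tolist())
    for t in ['fixture','nest_0','nest_1','nest_2','clamp_bar','block_a','block_c','valve','pivot','grip','oil_bottle','jar','spanner']:
        r=models.spot_point(t,n)
        for q in r[:3]:
            if q['conf']>.25: print(t,np.round(q['location'],1),round(q['conf'],2),w(c,*q['location']))
E
```

```text
pics
{'time': 0.0, 'q': array([74.026,  5.01 , 10.034, 95.1  ,  0.   , 90.   ]), 'qd': array([ 0.019,  0.077,  0.015, -0.079, -0.08 ,  0.089]), 'joint_efforts': array([ -0.003, -52.04 ,  46.48 ,   0.016,  -0.   ,   0.   ]), 'ee_pos': array([0.151, 0.529, 0.303]), 'tcp_rot': array([-90.   ,   0.076,  74.026]), 'wrist_force': array([-0.565,  0.505,  0.878]), 'torque': array([-0.061, -0.055, -0.045]), 'opening': 0.08569436770721682}
side [[459.8282933800002, 0.0, 319.13253562323456], [0.0, 459.8282933800002, 240.19626358618297], [0.0, 0.0, 1.0]] [[0.8032362581745457, 0.3466654941375364, -0.4843909048775915, 0.15736983280699793], [-0.5955998984595613, 0.47903003121578613, -0.6448185714977221, -0.6280879300945913], [0.008501441566837317, 0.8064448303311148, 0.5912482229347544, 0.6424845820982107], [0.0, 0.0, 0.0, 1.0]]
fixture [258.3 251.6] 0.73 [0.534 0.097 0.019]
nest_0 [294.8 231.6] 0.93 [0.625 0.086 0.041]
nest_0 [222.3 259.6] 0.87 [0.446 0.092 0.041]
nest_1 [294.8 231.6] 0.93 [0.625 0.086 0.041]
nest_1 [222.3 259.6] 0.87 [0.446 0.092 0.041]
nest_2 [294.8 231.6] 0.93 [0.625 0.086 0.04
[... 1980 characters left out ...]
91 -0.224  0.079]
grip [389.  315.6] 0.77 [ 0.436 -0.225  0.198]
oil_bottle [308.9 197. ] 0.66 [ 0.696 -0.066  0.104]
jar [437.7 199. ] 0.58 [ 0.694 -0.364  0.069]
jar [233.3 304.2] 0.36 [0.458 0.106 0.086]
spanner [309.4 294.4] 0.89 [ 0.476 -0.064  0.008]
spanner [198.3 262.8] 0.55 [0.553 0.192 0.049]
wrist [[418.7889474659942, 0.0, 314.6553535263559], [0.0, 418.7889474659942, 230.34960119783923], [0.0, 0.0, 1.0]] [[0.27572086984765554, -0.9156983548201814, -0.29236026561430034, 0.07613672240042099], [0.961237699277704, 0.26256481282828553, 0.08415345834695469, 0.5504914650623189], [-0.00029566494128848716, -0.3042305738154194, 0.9525983784041322, 0.37487361719772894], [0.0, 0.0, 0.0, 1.0]]
```

View pics/top0.png

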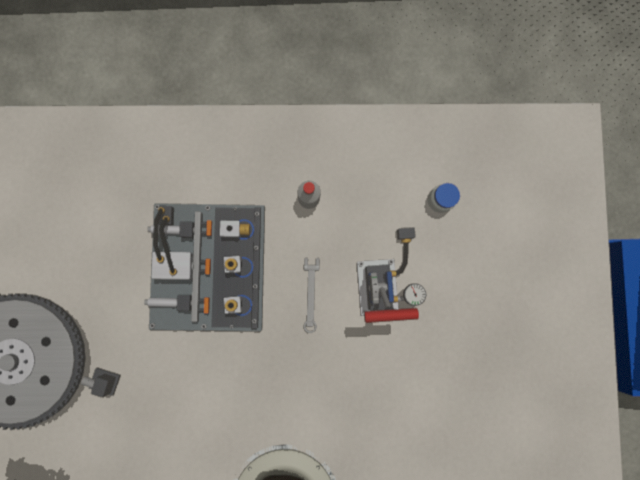

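View pics/side0.png

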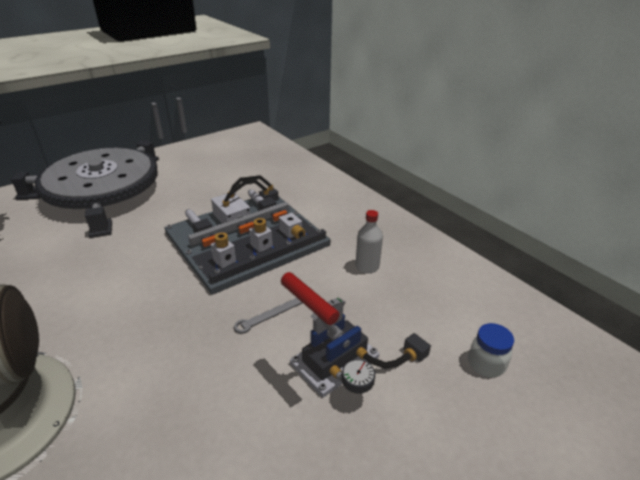

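View pics/wrist0.png

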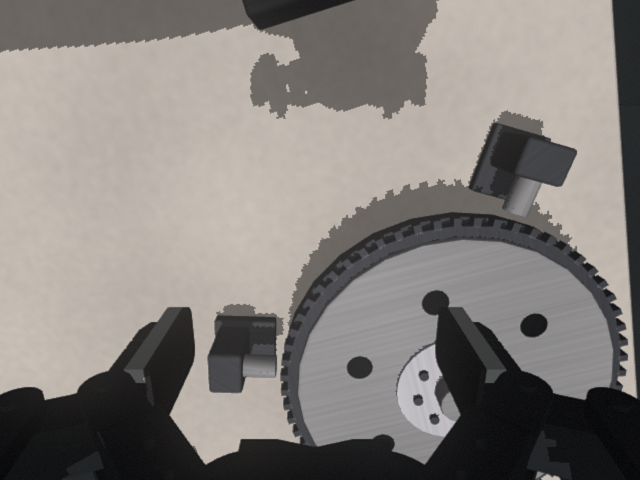

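The far block (nest_2, top px ~(237,229)) is the toppled one, with its spigot toward the fence; the other two stand. The lever is at home, leaning toward the robot. The oil bottle is at top px (309,190), near the far end of the lane. Next I'll measure the fixture, the block and the grip.

```bash
python3 - <<'E'
from h import *
np.set_printoptions(precision=4,suppress=True)
c=snap('top','top1.png');s=snap('side','side1.png')
T=cloud(c);S=cloud(s)
def sel(P,x,y,z):
    m=(P[...,0]>x[0])&(P[...,0]<x[1])&(P[...,1]>y[0])&(P[...,1]<y[1])&(P[...,2]>z[0])&(P[...,2]<z[1]); return P[m],m
p,_=sel(T,(.3,.8),(-.05,.4),(.012,.2)); 
r=cv2.minAreaRect((p[:,:2]*1000).astype(np.float32)); print('plate rect top',r)
b,_=sel(T,(.3,.8),(-.05,.4),(-.03,.008)); print('bench z',np.median(b[:,2]))
b,_=sel(S,(.3,.8),(-.05,.4),(-.03,.008)); print('bench z side',np.median(b[:,2]))
for n,cc in (('top',c),('side',s)):
  for t,z in (('fixture',0),('nest_0',.02),('clamp_bar',.037),('block_a',.053),('block_c',.038),('pivot',.068),('valve',0),('grip',.185),('oil_bottle',0),('jar',0),('spanner',0)):
    for q in models.spot_point(t,n)[:3]:
      if q['conf']>.4: print(n,t,round(q['conf'],2),q['location'],ray(cc,*q['location'],z))
# block c
for P,n in((T,'top'),(S,'side')):
  p,_=sel(P,(.59,.68),(.05,.155),(.046,.075)); print(n,'c',p.mean(0),p.min(0),p.max(0),np.median(p[:,2]),len(p))
  r=cv2.minAreaRect((p[:,:2]*1000).astype(np.float32)); print(r)
  p,_=sel(P,(.4,.6),(.05,.155),(.075,.1)); 
  for lo,hi in((.4,.5),(.5,.6)):
    a=p[(p[:,0]>lo)&(p[:,0]<hi)]; print('std',a.min(0),a.max(0),len(a))
  p,_=sel(P,(.35,.5),(-.35,-.12),(.17,.25)); print('grip',p.min(0),p.max(0),p.mean(0),len(p),cv2.minAreaRect((p[:,:2]*1000).astype(np.float32)))
  p,_=sel(P,(.6,.8),(-.15,.0),(.015,.25)); print('bottle',p.min(0),p.max(0),len(p))
def crop(cc,u,v,h,f):
    im=cc['pixels'][v-h*3//4:v+h*3//4,u-h:u+h]; cv2.imwrite('pics/'+f,cv2.resize(im,(800,600),interpolation=cv2.INTER_CUBIC))
crop(c,215,265,80,'t1.png');crop(s,290,290,110,'s1.png')
E
```

```text
plate rect top ((565.4346313476562, 134.76026916503906), (362.4908447265625, 340.981689453125), 88.47882080078125)
bench z 0.0008776049039460609
bench z side -0.0014863196317682625
top fixture 0.79 [234.1, 266.5] [0.5455 0.1167 0.    ]
top nest_0 0.98 [231.9, 226.1] [0.6414 0.1192 0.02  ]
top nest_0 0.9 [230.7, 304.2] [0.4559 0.1217 0.02  ]
top nest_0 0.66 [232.9, 270.0] [0.5365 0.1166 0.02  ]
top clamp_bar 0.93 [201.2, 264.1] [0.5507 0.1881 0.037 ]
top block_a 0.74 [232.1, 265.7] [0.5455 0.1135 0.053 ]
top block_a 0.58 [232.4, 229.5] [0.6297 0.113  0.053 ]
top block_a 0.54 [230.6, 303.6] [0.4586 0.1168 0.053 ]
top block_c 0.74 [232.1, 265.7] [0.5461 0.1158 0.038 ]
top block_c 0.58 [232.4, 229.5] [0.6313 0.1153 0.038 ]
top block_c 0.54 [230.6, 303.6] [0.458  0.1191 0.038 ]
top pivot 0.98 [381.9, 286.1] [ 0.4945 -0.2302  0.068 ]
top valve 0.8 [374.3, 290.4] [ 0.4839 -0.2213  0.    ]
top valve 0.68 [232.4, 302.3] [0.4596 0.1207 0.    ]
top grip 0.63 [388.7, 314.2] [ 0.4379 -0.2262  0.185 ]
top oil_bottle 0.79 [311.3, 197.1] [ 0.7132 -0.0715  0.    ]
top spanner 0.95 [313.3, 292.7] [ 0.
[... 1348 characters left out ...]
36914062), (29.461164474487305, 110.5075454711914), 3.1281449794769287)
bottle [ 0.6846 -0.0911  0.0161] [ 0.738  -0.0385  0.1458] 519
side c [0.6323 0.11   0.0525] [0.6153 0.0731 0.0461] [0.6533 0.1421 0.0575] 0.05337960444980211 260
((634.0866088867188, 107.46438598632812), (69.21330261230469, 37.49040222167969), 88.19857025146484)
std [0.4451 0.0969 0.0752] [0.471  0.1244 0.0869] 121
std [0.5373 0.0969 0.0753] [0.5636 0.1234 0.0865] 108
grip [ 0.4235 -0.2872  0.1737] [ 0.4509 -0.1763  0.1978] [ 0.4339 -0.2392  0.1908] 1128 ((437.0268249511719, -231.78811645507812), (23.707252502441406, 110.72886657714844), 3.0500714778900146)
bottle [ 0.684  -0.0947  0.015 ] [ 0.7317 -0.0447  0.1412] 1169
```

View pics/t1.png

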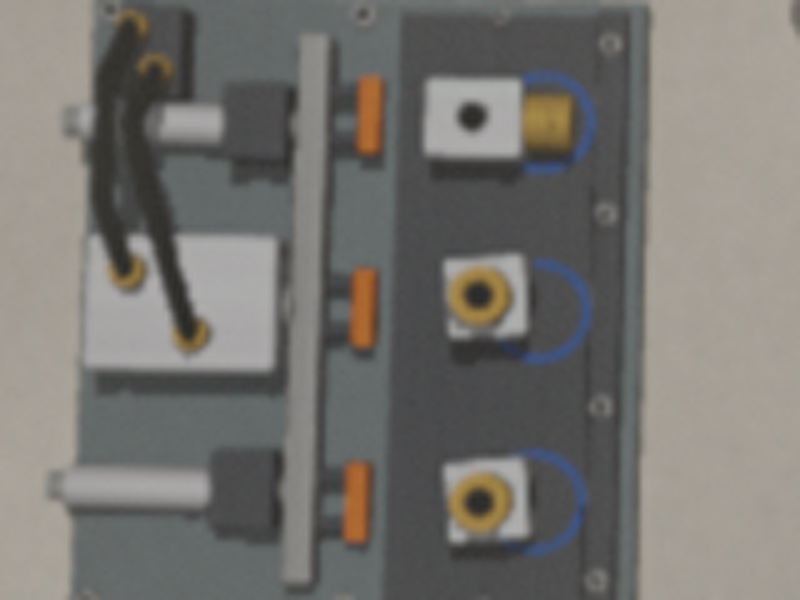

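View pics/s1.png

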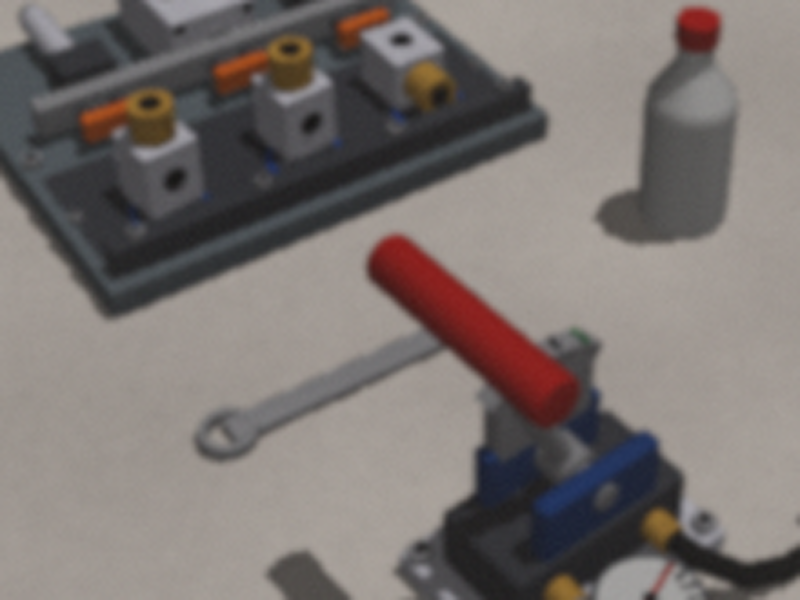

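The toppled block is centred near (0.634, 0.108), yawed about -1.8°, and its foot centre is near (0.6345, 0.119, 0.038). I'll grasp it with the tool tilted 45° from the fence side. A half roll about the tool axis then stands it up.

```bash
cat >> h.py <<'E'
def Rtilt(yaw,a,flip=0):
    # tool x along fixture x (or -x if flip), tool y = pointing, tilted a deg from down toward +y
    r=R.from_euler('z',yaw,degrees=True); a=np.radians(a)
    x=np.array([1.,0,0]); y=np.array([0,np.sin(a),-np.cos(a)])
    if flip: x=-x
    M=np.stack([x,y,np.cross(x,y)],1); return r*R.from_matrix(M)
def rel(p,Rt):
    o=sensors.get_obs(); R0=R.from_euler('xyz',o['tcp_rot'],degrees=True)
    print('t',o['time'],'pos',np.round(o['ee_pos'],4),'rot',np.round(o['tcp_rot'],1),'q',np.round(o['q'],1),'F',np.round(o['wrist_force'],1),'op',round(o['opening'],4))
    print('shift cm',np.round(R0.inv().apply(np.array(p)-o['ee_pos'])*100,2),'turn',np.round((R0.inv()*Rt).as_rotvec(degrees=True),2))
E
python3 - <<'E'
from h import *
rel([.625,0.0,.26],Rtilt(-1.8,45))
E
```

```text
t 3.3 pos [0.1514 0.5287 0.3039] rot [-90.   0.  74.] q [74.   5.  10.1 95.1 -0.  90. ] F [-0.2  0.5 -0.7] op 0.0856
shift cm [-37.8    4.39 -60.09] turn [ 38.11  71.65 -29.68]
```

arm_command --rows '[-37.8,4.4,-60.1,38.1,71.7,-29.7,0.5,-37.8,4.4,-60.1,38.1,71.7,-29.7,0.5,-37.8,4.4,-60.1,38.1,71.7,-29.7,0.5,-37.8,4.4,-60.1,38.1,71.7,-29.7,0.5,-37.8,4.4,-60.1,38.1,71.7,-29.7,0.5,-37.8,4.4,-60.1,38.1,71.7,-29.7,0.5,-37.8,4.4,-60.1,38.1,71.7,-29.7,0.5,-37.8,4.4,-60.1,38.1,71.7,-29.7,0.5,-37.8,4.4,-60.1,38.1,71.7,-29.7,0.5,-37.8,4.4,-60.1,38.1,71.7,-29.7,0.5,-37.8,4.4,-60.1,38.1,71.7,-29.7,0.5,-37.8,4.4,-60.1,38.1,71.7,-29.7,0.5]' --force 40

```text
time: 4.3
ee_pos: [0.4855, 0.1548, 0.2733]
tcp_rot: [-45.1, -0.1, -1.8]
wrist_force: [0.2, 0.8, -0.0]
opening: 0.0641
```

```bash
python3 - <<'E'
from h import *
rel([.631,0.010,.147],Rtilt(-1.8,45))
E
```

```text
t 4.3 pos [0.4855 0.1548 0.2733] rot [-45.1  -0.1  -1.8] q [  0.6  -6.2 -11.3  82.5  44.9  93.3] F [ 0.2  0.8 -0. ] op 0.0641
shift cm [ 14.96  -0.95 -18.88] turn [0.05 0.13 0.07]
```

arm_command --rows '[5,-0.3,-6.3,0,0,0,0.3,10,-0.6,-12.6,0,0,0,0.3,15,-0.9,-18.9,0,0,0,0.3,15,-0.9,-18.9,0,0,0,0.3,15,-0.9,-18.9,0,0,0,0.3,15,-0.9,-18.9,0,0,0,0.3,15,-0.9,-18.9,0,0,0,0.3,15,-0.9,-18.9,0,0,0,0.3,15,-0.9,-18.9,0,0,0,0.3]'

```text
time: 5.05
ee_pos: [0.6311, 0.013, 0.1469]
tcp_rot: [-45.2, -0.1, -1.4]
wrist_force: [-0.0, 1.2, -0.1]
opening: 0.0555
```

```bash
python3 - <<'E'
from h import *
np.set_printoptions(precision=4,suppress=True)
rel([.633,0.0738,.0833],Rtilt(-1.8,45))
c=snap('wrist','w2.png'); snap('side','s2.png');snap('top','t2.png')
P=cloud(c); 
for t in ('block_c','nest_2'):
  for q in models.spot_point(t,'wrist')[:4]: print(t,round(q['conf'],2),q['location'],w(c,*q['location']))
m=(P[...,0]>.59)&(P[...,0]<.68)&(P[...,1]>.06)&(P[...,1]<.16)&(P[...,2]>.05)&(P[...,2]<.065)
p=P[m];print(len(p),p.min(0),p.max(0),np.median(p[:,2]),cv2.minAreaRect((p[:,:2]*1000).astype(np.float32)))
np.save('w2.npy',P)
E
```

```text
t 5.05 pos [0.6311 0.013  0.1469] rot [-45.2  -0.1  -1.4] q [-12.3  22.3   6.2  84.3  43.8  74.9] F [-0.   1.2 -0.1] op 0.0555
shift cm [ 0.02  8.79 -0.16] turn [ 0.21  0.36 -0.15]
block_c 0.84 [315.5, 259.3] [0.6337 0.1028 0.0567]
block_c 0.55 [155.3, 246.9] [0.5593 0.1027 0.0758]
6425 [0.616  0.0762 0.05  ] [0.6531 0.1426 0.059 ] 0.056720906706726915 ((634.2407836914062, 109.27207946777344), (66.08917236328125, 36.02450180053711), 88.20530700683594)
```

View pics/w2.png

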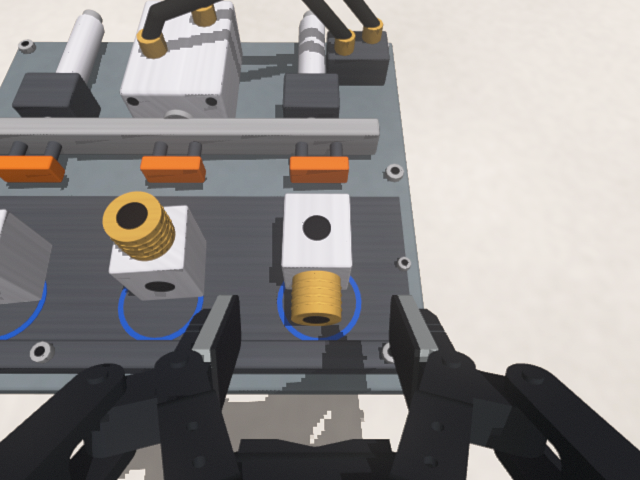

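View pics/s2.png

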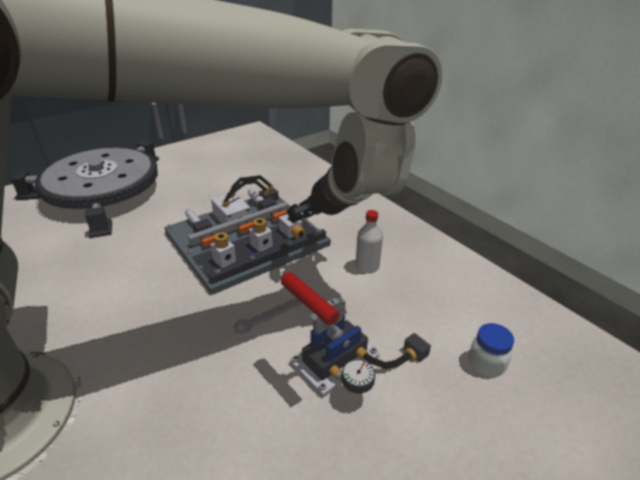

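View pics/t2.png

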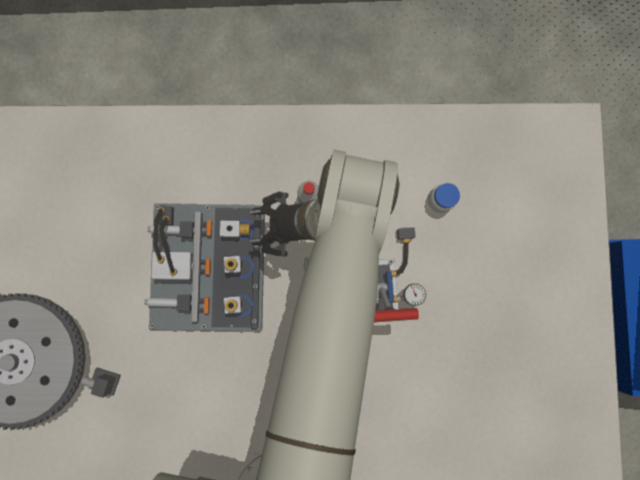

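The wrist view puts the block at (0.6342, 0.1093), yaw -1.8°, size 66x36 mm, which matches the given size. It lies between the fingers at px (317,240). Before advancing I'll check the wrist's clearance from the bottle.

```bash
python3 - <<'E'
from h import *
np.set_printoptions(precision=3,suppress=True)
sh=np.array([.002,.061,-.064])
A=[]
for n in('side','top'):
    c=imaging.camera(n);P=cloud(c).reshape(-1,3);P=P[~np.isnan(P[:,0])]
    # arm points: tall, near wrist
    m=(P[:,0]>.5)&(P[:,0]<.8)&(P[:,1]>-.25)&(P[:,1]<.1)&(P[:,2]>.16)
    A.append(P[m])
P=np.vstack(A); o=sensors.get_obs(); R0=R.from_euler('xyz',o['tcp_rot'],degrees=True).as_matrix()
d=P-o['ee_pos']; L=d@R0  # tool coords
for lo in range(-300,0,25):
    k=(L[:,1]*1000>lo)&(L[:,1]*1000<lo+25)
    if k.sum(): print(lo,k.sum(),'x',L[k,0].min(),L[k,0].max(),'z',L[k,2].min(),L[k,2].max())
# bottle in future tool frame (bottle relative after move)
b=np.array([.711,-.067,0]); 
for h,r in((.095,.027),(.12,.015),(.14,.012)):
    for ang in range(0,360,45):
        q=b+[r*np.cos(np.radians(ang)),r*np.sin(np.radians(ang)),h]-(o['ee_pos']+sh)
        l=q@R0; print(h,ang,l,np.hypot(l[0],l[2]))
E
```

```text
-300 1800 x -0.1274292451497546 0.07130485796403205 z -0.012459194005740335 0.19552019577803545
-275 1672 x -0.052340016283586185 0.041833101706993246 z -0.04033891845636645 0.1439665376588083
-250 1555 x -0.058688384436623615 0.03563459548436429 z -0.055731370390409714 0.08060934766387025
-225 748 x -0.0599667418483172 0.03190198405220199 z -0.05803928597430063 0.07516849835978305
-200 202 x -0.05741097800964427 0.01770617208037302 z -0.050338996241250426 0.05567980647794508
-175 468 x -0.05090920716389378 0.033479812355335786 z -0.04264853564717361 0.0447912644730188
-150 691 x -0.04182030557567782 0.037415816141273026 z -0.04176835982045628 0.04417144541355691
-125 503 x -0.04000438779836058 0.03341582716772127 z -0.0394376232455561 0.04257419490963103
-100 631 x -0.03967960835642544 0.03450401122316548 z -0.03864063823294073 0.040747547051029114
-75 387 x -0.039276251331939786 0.034032392096640794 z -0.038899033256575316 0.039835223249818315
-50 646 x -0.06934775505441393 0.06676081614788652 z -0.013140222420397613 0.022375560228654296
-25 291 x -0.06750318119993755 0.06506407040
[... 592 characters left out ...]
 -0.063] 0.10283561708456074
0.12 135 [ 0.071 -0.116 -0.066] 0.09698044093530697
0.12 180 [ 0.067 -0.124 -0.074] 0.09952070552235359
0.12 225 [ 0.071 -0.131 -0.082] 0.10819455746020272
0.12 270 [ 0.082 -0.134 -0.084] 0.11763575388925551
0.12 315 [ 0.092 -0.131 -0.081] 0.12298751249465203
0.14 0 [ 0.094 -0.138 -0.06 ] 0.11094702791196619
0.14 45 [ 0.09  -0.132 -0.054] 0.10464546766480272
0.14 90 [ 0.081 -0.129 -0.051] 0.09609789556627805
0.14 135 [ 0.073 -0.132 -0.054] 0.09063251926269555
0.14 180 [ 0.07  -0.138 -0.06 ] 0.09183427208477556
0.14 225 [ 0.073 -0.144 -0.066] 0.09857337876250002
0.14 270 [ 0.082 -0.146 -0.068] 0.10660876105540198
0.14 315 [ 0.09  -0.144 -0.066] 0.11163051351010987
```

arm_command --rows '[0,2,0,0.2,0.4,-0.1,0.3,0,4,0,0.2,0.4,-0.1,0.3,0,6,0,0.2,0.4,-0.1,0.3,0,7,0,0.2,0.4,-0.1,0.3,0,7,0,0.2,0.4,-0.1,0.3,0,7,0,0.2,0.4,-0.1,0.3]'

```text
time: 5.9
ee_pos: [0.6324, 0.0624, 0.0974]
tcp_rot: [-45.0, 0.0, -1.7]
wrist_force: [0.0, -0.7, 0.3]
opening: 0.0553
```

```bash
python3 - <<'E'
from h import *
rel([.633,0.075,.0833],Rtilt(-1.8,45))
c=snap('wrist','w3.png')
E
```

```text
t 5.9 pos [0.6324 0.0624 0.0974] rot [-45.    0.   -1.7] q [-7.9 21.6 -0.2 74.4 44.6 81.2] F [ 0.  -0.7  0.3] op 0.0553
shift cm [ 0.03  1.89 -0.11] turn [ 0.02  0.03 -0.08]
```

View pics/w3.png

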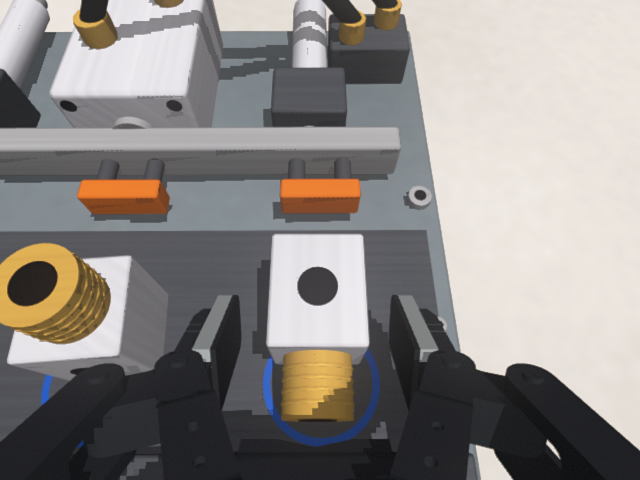

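arm_command --rows '[0,1,0,0,0,0,0.3,0,1.9,-0.1,0,0,0,0.3,0,1.9,-0.1,0,0,0,0.3,0,1.9,-0.1,0,0,0,0.3]'

```text
time: 6.28
ee_pos: [0.6326, 0.0751, 0.0822]
tcp_rot: [-45.0, 0.1, -1.8]
wrist_force: [-0.1, 0.3, 0.8]
opening: 0.0555
```

```bash
python3 - <<'E'
from h import *
rel([.633,0.075,.0833],Rtilt(-1.8,45))
c=snap('wrist','w4.png')
E
```

```text
t 6.2833 pos [0.6326 0.0751 0.0822] rot [-45.    0.1  -1.8] q [-6.8 21.7 -1.8 71.6 44.7 82.9] F [-0.1  0.3  0.8] op 0.0555
shift cm [ 0.04 -0.08  0.07] turn [ 0.02 -0.04 -0.1 ]
```

View pics/w4.png

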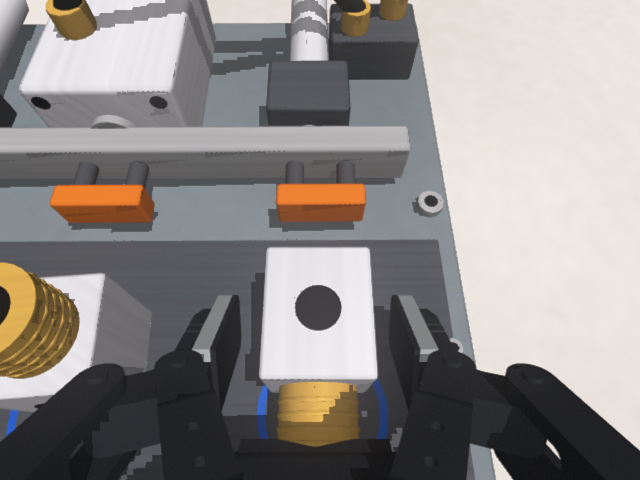

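arm_command --rows '[0,0,0,0,0,0,-0.5,0,0,0,0,0,0,-0.5,0,0,0,0,0,0,-0.5,0,0,0,0,0,0,-0.5,0,0,0,0,0,0,-0.5,0,0,0,0,0,0,-0.5]' --force 50

```text
time: 6.83
ee_pos: [0.6332, 0.0746, 0.0833]
tcp_rot: [-45.0, -0.0, -1.8]
wrist_force: [-0.5, -3.1, 3.9]
opening: 0.0356
```

```bash
python3 - <<'E'
from h import *
rel([.631,0.065,.17],Rtilt(-1.8,45))
c=snap('wrist','w5.png')
E
```

```text
t 6.8333 pos [0.6332 0.0746 0.0833] rot [-45.   -0.   -1.8] q [-6.8 21.7 -1.7 71.6 44.8 82.9] F [-0.5 -3.1  3.9] op 0.0356
shift cm [-0.19 -6.82  5.45] turn [0.03 0.   0.  ]
```

View pics/w5.png

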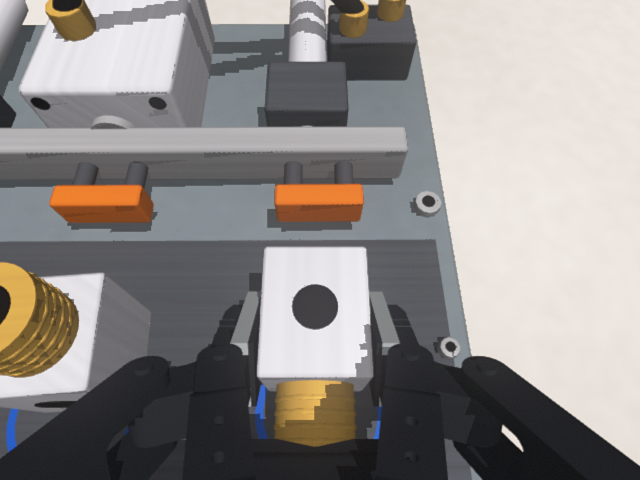

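arm_command --rows '[0,-1,1,0,0,0,-0.5,0,-3,2.8,0,0,0,-0.5,0,-5,4.3,0,0,0,-0.5,0,-6.8,5.5,0,0,0,-0.5,0,-6.8,5.5,0,0,0,-0.5,0,-6.8,5.5,0,0,0,-0.5]'

```text
time: 7.38
ee_pos: [0.6331, 0.0656, 0.1702]
tcp_rot: [-45.1, -0.0, -1.8]
wrist_force: [-0.6, -0.4, -2.4]
opening: 0.0356
```

```bash
python3 - <<'E'
from h import *
rel([.631,0.065,.17],Rtilt(-1.8,45))
c=snap('wrist','w6.png')
E
```

```text
t 7.3833 pos [0.6331 0.0656 0.1702] rot [-45.1  -0.   -1.8] q [-7.6 19.   4.7 81.5 44.7 81.7] F [-0.6 -0.4 -2.4] op 0.0356
shift cm [-0.2  -0.04 -0.06] turn [0.05 0.04 0.02]
```

View pics/w6.png

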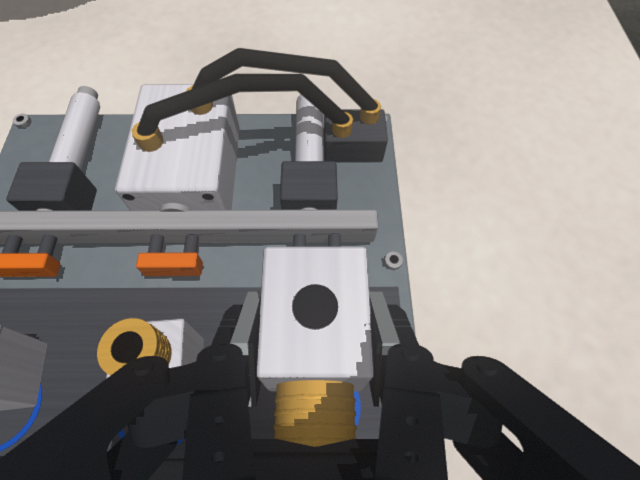

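arm_command --rows '[0,0,0,0,-4,0,-0.5,0,0,0,0,-11,0,-0.5,0,0,0,0,-18,0,-0.5,0,0,0,0,-25,0,-0.5,0,0,0,0,-32,0,-0.5,0,0,0,0,-39,0,-0.5,0,0,0,0,-46,0,-0.5,0,0,0,0,-53,0,-0.5,0,0,0,0,-60,0,-0.5,0,0,0,0,-67,0,-0.5,0,0,0,0,-74,0,-0.5,0,0,0,0,-80,0,-0.5]'

```text
time: 8.43
ee_pos: [0.632, 0.066, 0.1673]
tcp_rot: [-80.2, -44.1, 74.5]
wrist_force: [-0.4, 0.4, -2.2]
opening: 0.0353
```

```bash
python3 - <<'E'
from h import *
rel([.633,0.065,.17],Rtilt(-1.8,45,1))
E
```

```text
t 8.4333 pos [0.632  0.066  0.1673] rot [-80.2 -44.1  74.5] q [-7.6 19.1  4.5 81.5 44.7  1.4] F [-0.4  0.4 -2.2] op 0.0353
shift cm [ 0.14 -0.27 -0.08] turn [ -0.19 -99.78   0.13]
```

arm_command --rows '[0,0,0,0,-5,0,-0.5,0,0,0,0,-12,0,-0.5,0,0,0,0,-19,0,-0.5,0,0,0,0,-26,0,-0.5,0,0,0,0,-33,0,-0.5,0,0,0,0,-40,0,-0.5,0,0,0,0,-47,0,-0.5,0,0,0,0,-54,0,-0.5,0,0,0,0,-61,0,-0.5,0,0,0,0,-68,0,-0.5,0,0,0,0,-74,0,-0.5,0,0,0,0,-80,0,-0.5]'

```text
time: 9.43
ee_pos: [0.632, 0.066, 0.1672]
tcp_rot: [-133.2, -14.0, 164.0]
wrist_force: [1.2, 0.0, -1.3]
opening: 0.0354
```

```bash
python3 - <<'E'
from h import *
rel([.633,0.065,.17],Rtilt(-1.8,45,1))
E
```

```text
t 9.4333 pos [0.632  0.066  0.1672] rot [-133.2  -14.   164. ] q [ -7.6  19.1   4.5  81.5  44.6 -78.6] F [ 1.2  0.  -1.3] op 0.0354
shift cm [-0.06 -0.27 -0.15] turn [ -0.06 -19.84   0.2 ]
```

arm_command --rows '[0,0,-0.1,0,-6,0.1,-0.5,-0.1,-0.2,-0.1,0,-13,0.2,-0.5,-0.1,-0.3,-0.1,0,-19.8,0.2,-0.5,-0.1,-0.3,-0.1,0,-19.8,0.2,-0.5,-0.1,-0.3,-0.1,0,-19.8,0.2,-0.5]'

```text
time: 9.85
ee_pos: [0.6335, 0.0642, 0.1705]
tcp_rot: [-134.9, -0.3, 177.8]
wrist_force: [-0.4, -0.5, -1.7]
opening: 0.0355
```

```bash
python3 - <<'E'
from h import *
np.set_printoptions(precision=4,suppress=True)
rel([.633,0.065,.17],Rtilt(-1.8,45,1))
P=np.load('w2.npy');im=cv2.imread('pics/w2.png').astype(int)
m=(im[...,0]>120)&(im[...,2]<90)&(im[...,0]-im[...,1]>50)
for u0,u1 in((100,215),(260,380)):
    k=m.copy();k[:,:u0]=0;k[:,u1:]=0;k[:290*0+250]=0
    p=P[k];p=p[~np.isnan(p[:,0])]
    A=np.c_[2*p[:,:2],np.ones(len(p))];s=np.linalg.lstsq(A,(p[:,:2]**2).sum(1),rcond=None)[0]
    print('ring',len(p),s[:2],np.sqrt(s[2]+s[0]**2+s[1]**2),p[:,2].mean(),p.min(0),p.max(0))
# orange pads
m=(im[...,2]>180)&(im[...,1]<140)&(im[...,0]<60)
m[200:]=0
for u0,u1 in((100,230),(260,380)):
    k=m.copy();k[:,:u0]=0;k[:,u1:]=0
    p=P[k];p=p[~np.isnan(p[:,0])];print('pad',len(p),np.percentile(p,[1,50,99],axis=0))
snap('wrist','w7.png');c=snap('side','s7.png')
for q in models.spot_point('block_c','side')[:3]: print(q)
cv2.imwrite('pics/s7c.png',cv2.resize(c['pixels'][130:310,200:440],(800,600),interpolation=cv2.INTER_CUBIC))
E
```

```text
t 9.85 pos [0.6335 0.0642 0.1705] rot [-134.9   -0.3  177.8] q [ -7.8  19.1   4.9  81.6  44.6 -97.8] F [-0.4 -0.5 -1.7] op 0.0355
shift cm [ 0.05  0.09 -0.02] turn [-0.06 -0.52 -0.04]
ring 660 [0.547  0.0911] 0.021642431262937106 0.02265295160737695 [0.5208 0.0521 0.02  ] [0.5917 0.1025 0.1193]
ring 698 [0.6354 0.0924] 0.022563799611176556 0.0217358936781723 [0.6116 0.0703 0.02  ] [0.6592 0.1065 0.024 ]
pad 777 [[0.531  0.1681 0.0442]
 [0.5474 0.1727 0.0458]
 [0.565  0.1787 0.0471]]
pad 750 [[0.6202 0.1659 0.0446]
 [0.6375 0.1703 0.0458]
 [0.6544 0.1755 0.0472]]
{'location': [225.2, 242.5], 'conf': 0.95}
{'location': [261.6, 232.6], 'conf': 0.85}
{'location': [292.6, 190.8], 'conf': 0.57}
```

View pics/w7.png

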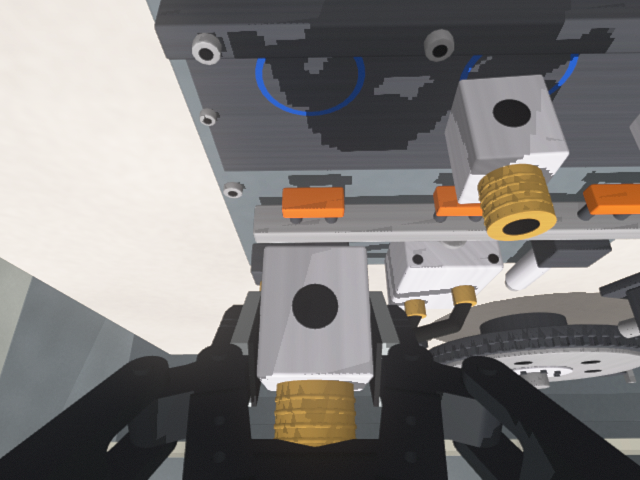

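View pics/s7c.png

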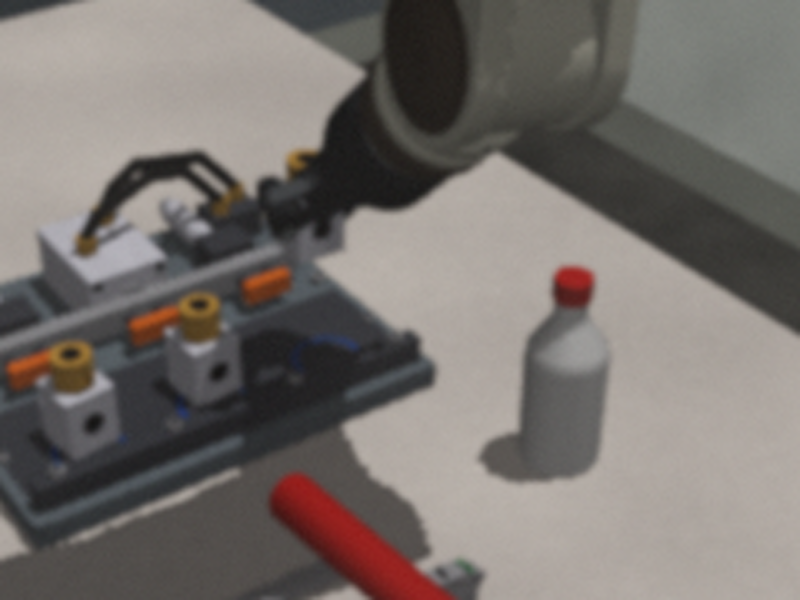

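arm_command --rows '[0,1,1,0,-0.5,0,-0.5,0,2.2,2.2,0,-0.5,0,-0.5,0,3.4,3.4,0,-0.5,0,-0.5,0,4.5,4.5,0,-0.5,0,-0.5,0,5.3,5.3,0,-0.5,0,-0.5,0,5.3,5.3,0,-0.5,0,-0.5,0,5.3,5.3,0,-0.5,0,-0.5]'

```text
time: 10.58
ee_pos: [0.6337, 0.064, 0.0971]
tcp_rot: [-135.0, 0.2, 178.3]
wrist_force: [0.2, 0.4, -1.5]
opening: 0.0351
```

```bash
python3 - <<'E'
from h import *
rel([.6345,0.0635,.0873],Rtilt(-1.8,45,1))
c=snap('side','s8.png');snap('wrist','w8.png')
cv2.imwrite('pics/s8c.png',cv2.resize(c['pixels'][130:310,200:440],(800,600),interpolation=cv2.INTER_CUBIC))
E
```

```text
t 10.5833 pos [0.6337 0.064  0.0971] rot [-135.     0.2  178.3] q [ -7.8  21.5  -0.4  73.9  44.7 -98.5] F [ 0.2  0.4 -1.5] op 0.0351
shift cm [-0.08  0.66  0.73] turn [-0.04  0.19 -0.11]
```

View pics/s8c.png

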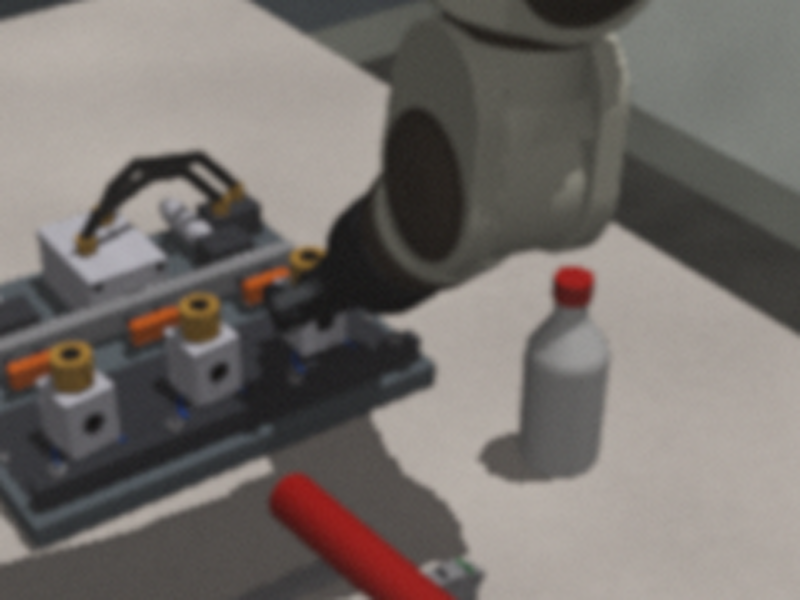

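View pics/w8.png

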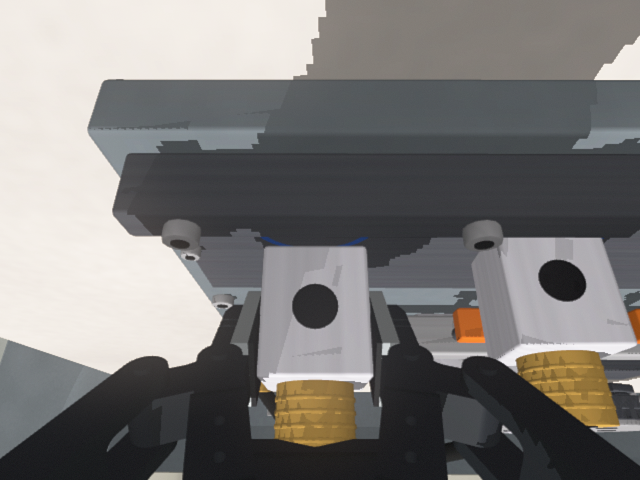

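arm_command --rows '[0,0.3,0.3,0,0,0,-0.5,0,0.6,0.6,0,0,0,-0.5,0,0.62,0.62,0,0,0,-0.5,0,0.62,0.62,0,0,0,-0.5]'

```text
time: 11.02
ee_pos: [0.6339, 0.0639, 0.0886]
tcp_rot: [-134.9, 0.3, 178.3]
wrist_force: [0.2, -0.0, -1.7]
opening: 0.0351
```

```bash
python3 - <<'E'
from h import *
rel([.6345,0.0635,.0873],Rtilt(-1.8,45,1))
E
```

```text
t 11.0167 pos [0.6339 0.0639 0.0886] rot [-134.9    0.3  178.3] q [ -7.8  21.9  -0.9  73.   44.7 -98.6] F [ 0.2 -0.  -1.7] op 0.0351
shift cm [-0.06  0.06  0.12] turn [-0.06  0.28 -0.15]
```

arm_command --rows '[0,0.07,0.07,0,0.2,0,-0.5,0,0.1,0.1,0,0.2,0,-0.5,0,0.1,0.1,0,0.2,0,-0.5]'

```text
time: 11.27
ee_pos: [0.634, 0.0639, 0.0882]
tcp_rot: [-135.0, 0.2, 178.1]
wrist_force: [-2.5, -2.5, 5.2]
opening: 0.0354
```

```bash
python3 - <<'E'
from h import *
rel([.6345,0.0635,.0873],Rtilt(-1.8,45,1))
E
```

```text
t 11.2667 pos [0.634  0.0639 0.0882] rot [-135.     0.2  178.1] q [ -7.8  21.9  -0.9  72.9  44.7 -98.4] F [-2.5 -2.5  5.2] op 0.0354
shift cm [-0.05  0.04  0.08] turn [-0.02  0.07 -0.19]
```

Contact with the floor (about 7 N). I'll release the block now.

arm_command --rows '[0,0,0,0,0,0,-0.1,0,0,0,0,0,0,0.1,0,0,0,0,0,0,0.3,0,0,0,0,0,0,0.3,0,0,0,0,0,0,0.3,0,0,0,0,0,0,0.3]' --force 20

```text
time: 11.77
ee_pos: [0.634, 0.0639, 0.0872]
tcp_rot: [-134.9, 0.2, 178.2]
wrist_force: [0.6, -0.6, -0.2]
opening: 0.0555
```

```bash
python3 - <<'E'
from h import *
rel([.6345,0.0635,.0873],Rtilt(-1.8,45,1))
c=snap('wrist','w9.png')
E
```

```text
t 11.7667 pos [0.634  0.0639 0.0872] rot [-134.9    0.2  178.2] q [ -7.8  21.9  -0.9  72.8  44.7 -98.4] F [ 0.6 -0.6 -0.2] op 0.0555
shift cm [-0.05 -0.04  0.02] turn [-0.06  0.09 -0.15]
```

View pics/w9.png

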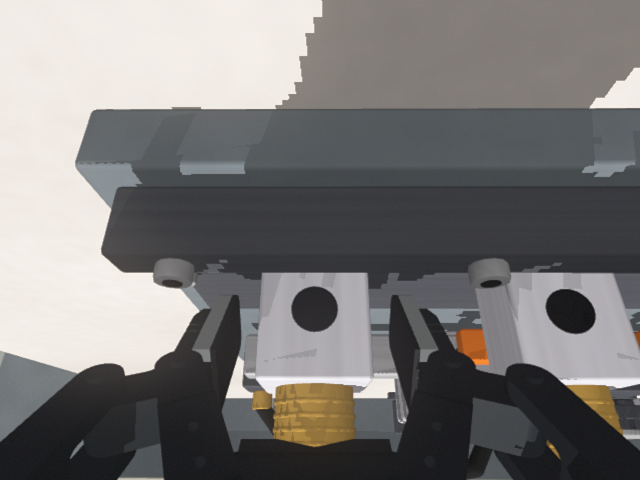

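The block stands free between the open fingers. I'll retreat straight back along the tool axis.

arm_command --rows '[0,-1,0,0,0,0,0.3,0,-2.5,0,0,0,0,0.3,0,-5,0,0,0,0,0.3,0,-8,0,0,0,0,0.3,0,-10,-3,0,0,0,0.3,0,-11.5,-6,0,0,0,0.3,0,-13,-9,0,0,0,0.3,0,-13,-9,0,0,0,0.3,0,-13,-9,0,0,0,0.3]'

```text
time: 12.57
ee_pos: [0.633, 0.0357, 0.2458]
tcp_rot: [-134.9, 0.4, 178.2]
wrist_force: [-0.1, -0.3, -0.9]
opening: 0.0555
```

```bash
python3 - <<'E'
from h import *
np.set_printoptions(precision=4,suppress=True)
t=snap('top','t10.png');c=snap('side','s10.png')
cv2.imwrite('pics/s10c.png',cv2.resize(c['pixels'][150:330,190:430],(800,600),interpolation=cv2.INTER_CUBIC))
S=cloud(c);T=cloud(t)
for n,P in(('s',S),('t',T)):
  m=(P[...,0]>.42)&(P[...,0]<.68)&(P[...,1]>.06)&(P[...,1]<.15)&(P[...,2]>.077)&(P[...,2]<.095)
  p=P[m]
  for lo,hi in((.43,.5),(.51,.59),(.6,.67)):
    a=p[(p[:,0]>lo)&(p[:,0]<hi)]; print(n,len(a),a.min(0) if len(a) else'',a.max(0) if len(a) else '')
# lever grip
for n,P in(('s',S),('t',T)):
  m=(P[...,0]>.35)&(P[...,0]<.5)&(P[...,1]>-.3)&(P[...,1]<-.16)&(P[...,2]>.17)&(P[...,2]<.205)
  p=P[m]; print('grip',len(p),p.min(0) if len(p) else '',p.max(0) if len(p) else '')
rel([.37,-.10,.32],R.from_euler('z',180,degrees=True)*R.from_matrix(np.array([[0,0,-1],[-1,0,0],[0,-1,0]]).T if 0 else np.eye(3)))
E
```

```text
s 112 [0.4445 0.0971 0.0771] [0.4714 0.1242 0.0867]
s 95 [0.5378 0.0959 0.0784] [0.5632 0.1244 0.0862]
s 84 [0.6207 0.093  0.0771] [0.649  0.1182 0.0878]
t 113 [0.4453 0.0992 0.0811] [0.47   0.1242 0.0916]
t 117 [0.537  0.0999 0.0781] [0.562  0.1245 0.0917]
t 111 [0.6211 0.0952 0.0782] [0.6456 0.1204 0.0924]
grip 1131 [ 0.4226 -0.2872  0.1736] [ 0.4515 -0.176   0.1977]
grip 614 [ 0.4226 -0.2848  0.1708] [ 0.454  -0.182   0.2018]
t 12.6667 pos [0.6324 0.0355 0.2423] rot [-134.9    0.1  178.2] q [ -10.3   19.3   13.    91.9   44.3 -101.9] F [-0.1  0.5 -0.3] op 0.0556
shift cm [ 25.77 -15.7    4.65] turn [134.91  -2.24   0.73]
```

View pics/s10c.png

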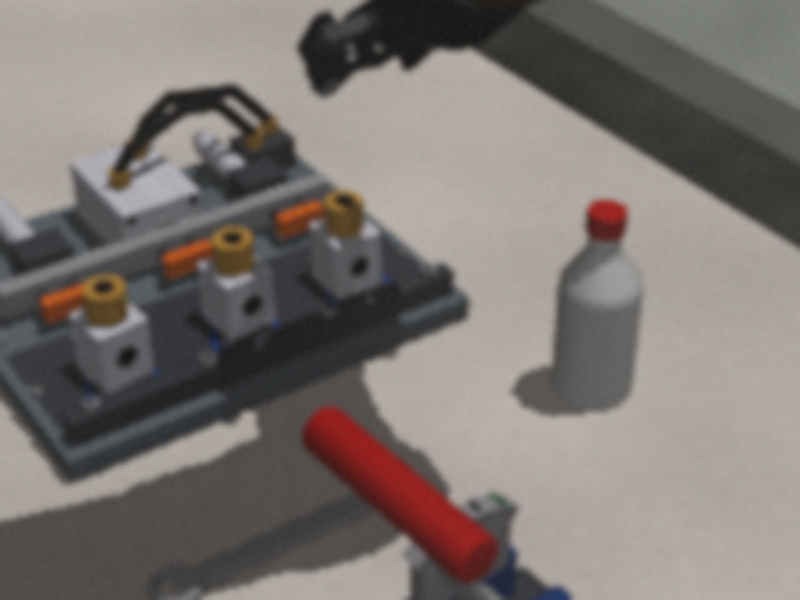

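Side view: all three blocks stand in the row at the same height. Block c is at about (0.634, 0.107), and nest_2 x is about 0.636. Next is the lever. The grip centre is (0.437, -0.231, 0.185) and the valve yaw is about +3°. I'll straddle the rod from behind with the fingers half open and pointing down.

```bash
cat >> h.py <<'E'
def Rlev(yaw=3.1):
    return R.from_euler('z',yaw,degrees=True)*R.from_matrix(np.stack([[0,1,0],[0,0,-1],[-1,0,0]],1).astype(float))
E
python3 - <<'E'
from h import *
rel([.37,-.20,.36],Rlev())
E
```

```text
t 12.6667 pos [0.6324 0.0355 0.2423] rot [-1.349e+02  1.000e-01  1.782e+02] q [ -10.3   19.3   13.    91.9   44.3 -101.9] F [-0.1  0.5 -0.3] op 0.0556
shift cm [ 25.44 -25.59   8.91] turn [36.31 80.37 33.1 ]
```

arm_command --rows '[25.4,-25.6,8.9,36.3,80.4,33.1,0,25.4,-25.6,8.9,36.3,80.4,33.1,0,25.4,-25.6,8.9,36.3,80.4,33.1,0,25.4,-25.6,8.9,36.3,80.4,33.1,0,25.4,-25.6,8.9,36.3,80.4,33.1,0,25.4,-25.6,8.9,36.3,80.4,33.1,0,25.4,-25.6,8.9,36.3,80.4,33.1,0,25.4,-25.6,8.9,36.3,80.4,33.1,0,25.4,-25.6,8.9,36.3,80.4,33.1,0,25.4,-25.6,8.9,36.3,80.4,33.1,0,25.4,-25.6,8.9,36.3,80.4,33.1,0,25.4,-25.6,8.9,36.3,80.4,33.1,0]'

```text
time: 13.67
ee_pos: [0.3696, -0.2007, 0.3598]
tcp_rot: [-93.2, -2.6, 99.7]
wrist_force: [-0.2, -1.0, -0.0]
opening: 0.0426
```

```bash
python3 - <<'E'
from h import *
rel([.375,-.235,.30],Rlev())
E
```

```text
t 13.6667 pos [ 0.3696 -0.2007  0.3598] rot [-93.2  -2.6  99.7] q [-30.6 -11.5   0.6 101.4   4.1 -40.2] F [-0.2 -1.  -0. ] op 0.0426
shift cm [-3.74  5.8   0.38] turn [3.07 6.57 2.8 ]
```

arm_command --rows '[-2,3,0.2,3.1,6.6,2.8,0,-3.7,5.8,0.4,3.1,6.6,2.8,0,-3.7,5.8,0.4,3.1,6.6,2.8,0,-3.7,5.8,0.4,3.1,6.6,2.8,0]'

```text
time: 14.0
ee_pos: [0.3753, -0.2334, 0.2983]
tcp_rot: [-89.9, -0.3, 93.5]
wrist_force: [0.2, -0.2, 1.5]
opening: 0.0426
```

```bash
python3 - <<'E'
from h import *
np.set_printoptions(precision=4,suppress=True)
rel([.385,-.234,.228],Rlev())
c=snap('wrist','w11.png');s=snap('side','s11.png');t=snap('top','t11.png')
for n,P in (('s',cloud(s)),('t',cloud(t))):
  pass
for q in models.spot_point('grip','side')[:2]: print(q,ray(s,*q['location'],.185))
S=cloud(s);im=s['pixels'].astype(int)
m=(im[...,2]>90)&(im[...,1]<60)&(im[...,0]<60)&(S[...,0]>.38)&(S[...,0]<.5)&(S[...,1]<-.15)
p=S[m];print(len(p),p.min(0),p.max(0),cv2.minAreaRect((p[:,:2]*1000).astype(np.float32)))
E
```

```text
t 14.0 pos [ 0.3753 -0.2334  0.2983] rot [-89.9  -0.3  93.5] q [-32.   -9.6  -4.6  95.2   0.2 -35.5] F [ 0.2 -0.2  1.5] op 0.0426
shift cm [-0.16  7.03 -0.98] turn [-0.12  0.42  0.32]
{'location': [306.9, 299.8], 'conf': 0.88} [ 0.4322 -0.2346  0.185 ]
614 [ 0.3825 -0.2866  0.1864] [ 0.4511 -0.2066  0.2762] ((417.58685302734375, -246.27955627441406), (79.80738067626953, 68.46439361572266), 88.82410430908203)
```

View pics/w11.png

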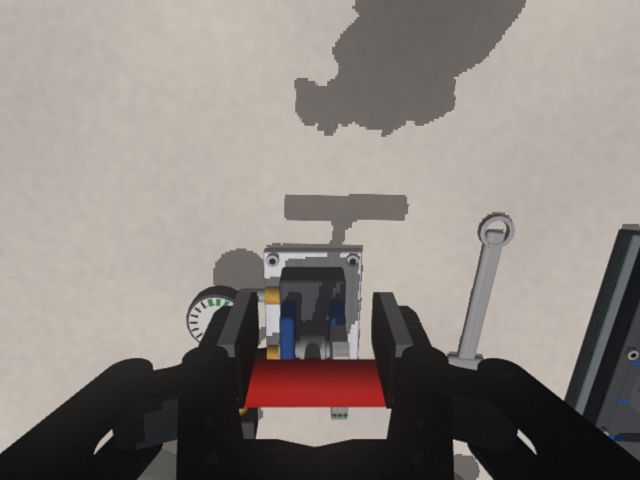

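View pics/s11.png

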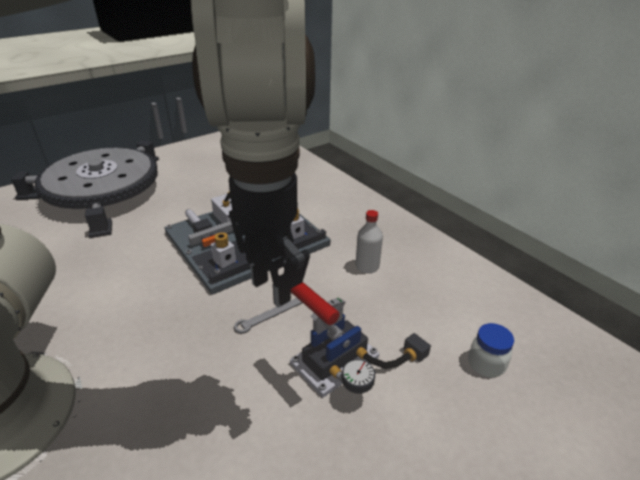

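arm_command --rows '[-0.1,2.5,0,0,0.4,0.3,0,-0.1,5,0,0,0.4,0.3,0,-0.1,7,-0.5,0,0.4,0.3,0,-0.1,7,-1,0,0.4,0.3,0,-0.1,7,-1,0,0.4,0.3,0]'

```text
time: 14.62
ee_pos: [0.3867, -0.2334, 0.2312]
tcp_rot: [-90.1, 0.2, 93.2]
wrist_force: [-0.2, -1.4, 0.1]
opening: 0.0427
```

```bash
python3 - <<'E'
from h import *
rel([.415,-.2325,.228],Rlev())
s=snap('side','s12.png')
cv2.imwrite('pics/s12c.png',cv2.resize(s['pixels'][200:380,210:450],(800,600),interpolation=cv2.INTER_CUBIC))
E
```

```text
t 14.6167 pos [ 0.3867 -0.2334  0.2312] rot [-90.1   0.2  93.2] q [-31.1  -9.5 -12.   87.3  -0.1 -34.3] F [-0.2 -1.4  0.1] op 0.0427
shift cm [-0.06  0.33 -2.83] turn [ 0.13  0.07 -0.16]
```

View pics/s12c.png

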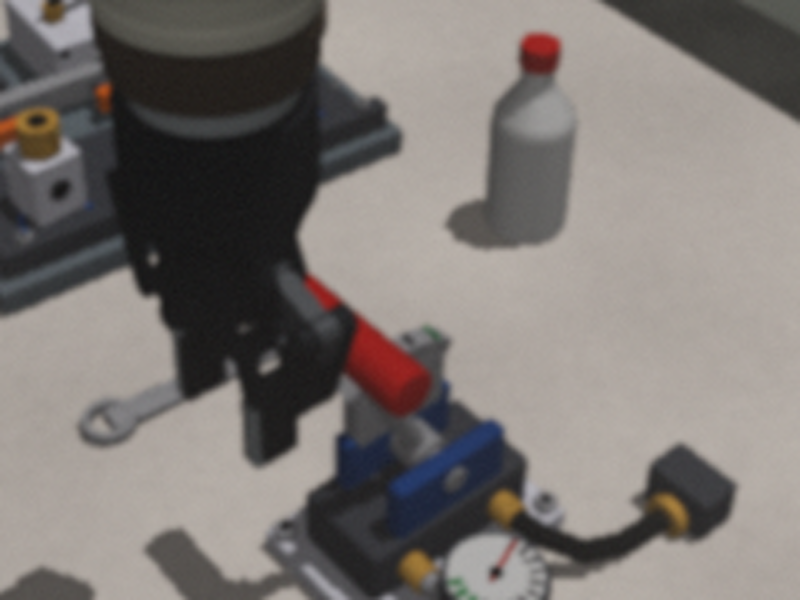

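arm_command --rows '[-0.1,0.2,-1,0,0,0,0,-0.1,0.2,-2,0,0,0,0,-0.1,0.2,-2.5,0,0,0,0,-0.1,0.2,-2.8,0,0,0,0,-0.1,0.2,-3.1,0,0,0,0,-0.1,0.2,-3.4,0,0,0,0,-0.1,0.2,-3.7,0,0,0,0,-0.1,0.2,-4,0,0,0,0,-0.1,0.2,-4.3,0,0,0,0,-0.1,0.2,-4.5,0,0,0,0]'

```text
time: 15.5
ee_pos: [0.4306, -0.2322, 0.2295]
tcp_rot: [-90.0, 0.2, 93.1]
wrist_force: [-8.3, 1.5, 5.8]
opening: 0.0424
```

```bash
python3 - <<'E'
from h import *
rel([.527,-.2265,.228],Rlev())
s=snap('side','s13.png');snap('wrist','w13.png')
cv2.imwrite('pics/s13c.png',cv2.resize(s['pixels'][200:380,210:450],(800,600),interpolation=cv2.INTER_CUBIC))
E
```

```text
t 15.5 pos [ 0.4306 -0.2322  0.2295] rot [-90.    0.2  93.1] q [-28.3  -4.3  -7.5  86.7  -0.2 -31.4] F [-8.3  1.5  5.8] op 0.0424
shift cm [ 0.04  0.15 -9.66] turn [ 0.02  0.03 -0.19]
```

View pics/s13c.png

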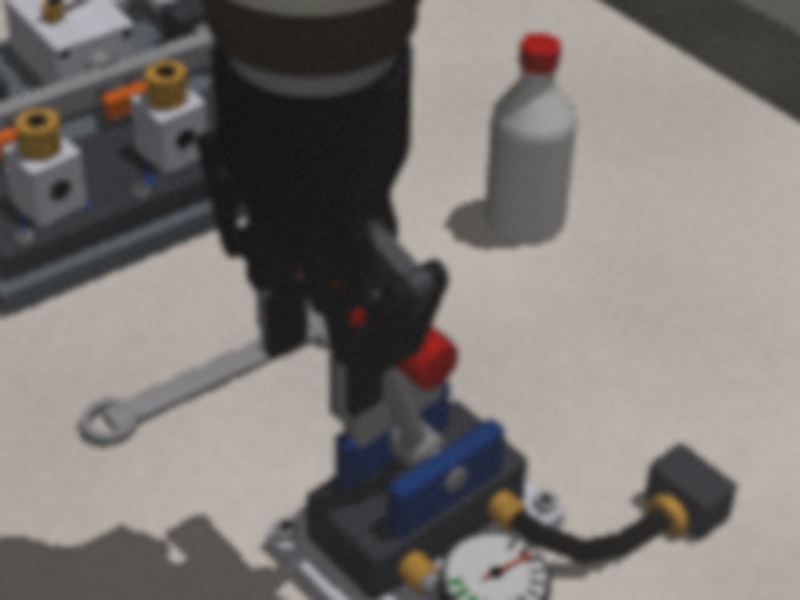

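View pics/w13.png

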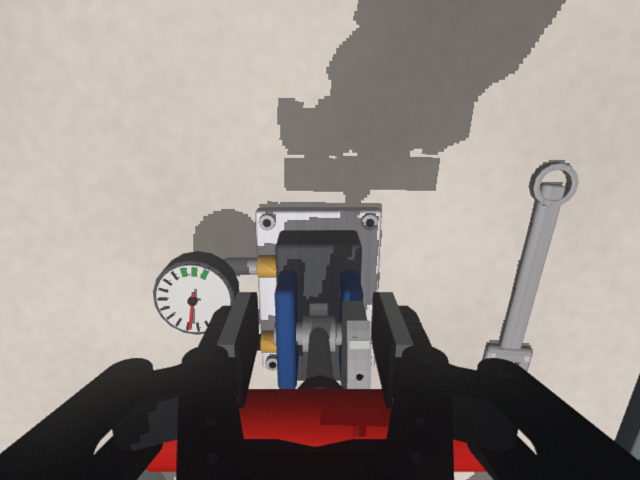

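arm_command --rows '[0,0,-0.3,0,0,0,0,0,0,-0.7,0,0,0,0,0,0,-1.1,0,0,0,0,0,0,-1.5,0,0,0,0,0,0,-1.9,0,0,0,0,0,0,-2.3,0,0,0,0,0,0,-2.7,0,0,0,0,0,0,-3.1,0,0,0,0,0,0,-3.5,0,0,0,0,0,0,-3.9,0,0,0,0,0,0,-4.3,0,0,0,0,0,0,-4.7,0,0,0,0]'

```text
time: 16.6
ee_pos: [0.4781, -0.2297, 0.229]
tcp_rot: [-90.1, 0.2, 93.1]
wrist_force: [-5.5, -0.9, 4.5]
opening: 0.0425
```

```bash
python3 - <<'E'
from h import *
rel([.527,-.2265,.228],Rlev())
s=snap('side','s14.png');snap('top','t14.png')
cv2.imwrite('pics/s14c.png',cv2.resize(s['pixels'][180:390,190:470],(800,600),interpolation=cv2.INTER_CUBIC))
E
```

```text
t 16.6 pos [ 0.4781 -0.2297  0.229 ] rot [-90.1   0.2  93.1] q [-25.6   1.3  -2.1  86.5  -0.1 -28.7] F [-5.5 -0.9  4.5] op 0.0425
shift cm [ 0.05  0.1  -4.9 ] turn [ 0.06  0.03 -0.18]
```

View pics/s14c.png

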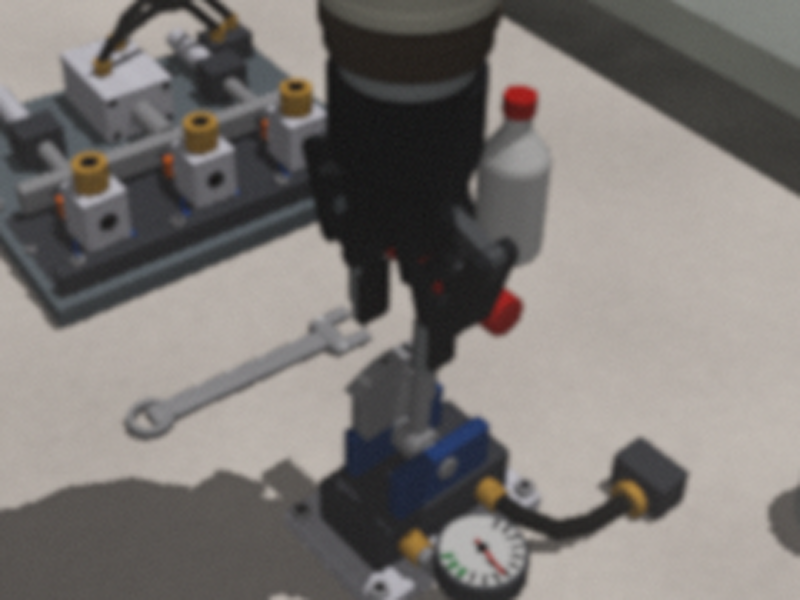

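View pics/t14.png

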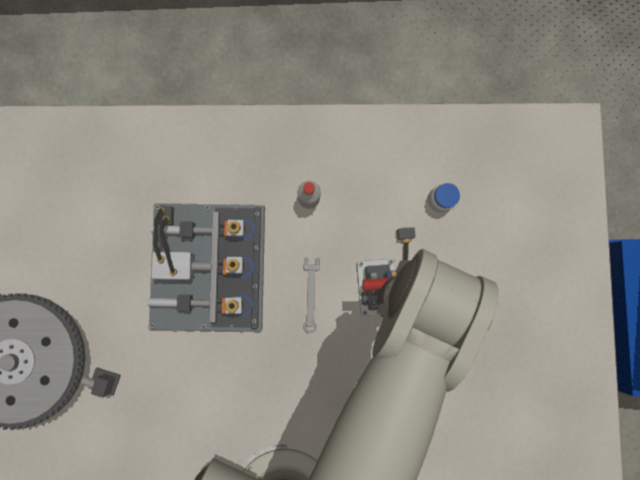

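The clamp is about half closed and all three blocks are upright. I'll keep pushing.

arm_command --rows '[0,0,-0.3,0,0,0,0,0,0,-0.7,0,0,0,0,0,0,-1.1,0,0,0,0,0,0,-1.5,0,0,0,0,0,0,-1.9,0,0,0,0,0,0,-2.3,0,0,0,0,0,0,-2.7,0,0,0,0,0,0,-3.1,0,0,0,0,0,0,-3.5,0,0,0,0,0,0,-3.9,0,0,0,0,0,0,-4.3,0,0,0,0,0,0,-4.4,0,0,0,0]'

```text
time: 17.7
ee_pos: [0.5209, -0.2271, 0.2267]
tcp_rot: [-89.8, 0.1, 93.1]
wrist_force: [-9.9, -1.5, -7.1]
opening: 0.0426
```

```bash
cat > chk.py <<'E'
from h import *
import sys
np.set_printoptions(precision=4,suppress=True)
k=sys.argv[1]
rel([.527,-.2265,.228],Rlev())
s=snap('side','s%s.png'%k);t=snap('top','t%s.png'%k)
cv2.imwrite('pics/s%sc.png'%k,cv2.resize(s['pixels'][180:390,190:470],(800,600),interpolation=cv2.INTER_CUBIC))
for n,c in(('s',s),('t',t)):
  P=cloud(c);im=c['pixels'].astype(int)
  m=(im[...,2]>100)&(im[...,1]<50)&(im[...,0]<50)&(P[...,1]<-.12)&(P[...,1]>-.32)&(P[...,0]<.65)
  p=P[m]; print(n,'red',len(p),p.min(0) if len(p) else'',p.max(0)if len(p) else'', np.median(p,0))
  m=(P[...,0]>.42)&(P[...,0]<.68)&(P[...,1]>.04)&(P[...,1]<.14)&(P[...,2]>.077)&(P[...,2]<.095)
  p=P[m]
  for lo,hi in((.43,.5),(.51,.59),(.6,.67)):
    a=p[(p[:,0]>lo)&(p[:,0]<hi)]; print(n,len(a),(a.min(0)+a.max(0))/2 if len(a) else'',a.max(0)-a.min(0) if len(a) else'')
  m=(P[...,0]>.42)&(P[...,0]<.68)&(P[...,1]>.08)&(P[...,1]<.2)&(P[...,2]>.03)&(P[...,2]<.062)&(abs(im[...,2]-im[...,0])<25)
  p=P[m]; print('bar y pct',np.percentile(p[:,1],[2,25,50,75,98]))
E
python3 chk.py 15
```

```text
t 17.7 pos [ 0.5209 -0.2271  0.2267] rot [-89.8   0.1  93.1] q [-23.5   6.7   3.4  86.8  -0.2 -26.6] F [-9.9 -1.5 -7.1] op 0.0426
shift cm [ 0.03 -0.13 -0.62] turn [-0.21  0.03 -0.1 ]
s red 65 [ 0.5309 -0.2817  0.19  ] [ 0.5496 -0.2015  0.2105] [ 0.5388 -0.2776  0.196 ]
s 114 [0.4556 0.0864 0.082 ] [0.0263 0.0274 0.0097]
s 105 [0.5482 0.0841 0.0817] [0.026 0.027 0.009]
s 92 [0.634  0.082  0.0818] [0.0256 0.0264 0.0095]
bar y pct [0.0826 0.1234 0.1284 0.1521 0.1943]
t red 0   [nan nan nan]
t 115 [0.4551 0.0876 0.0849] [0.0248 0.0247 0.0144]
t 114 [0.5468 0.0853 0.0854] [0.0249 0.0253 0.0147]
t 111 [0.6329 0.083  0.0848] [0.0251 0.025  0.0129]
bar y pct [0.101  0.1282 0.1354 0.1594 0.1961]
  return _methods._mean(a, axis=axis, dtype=dtype,
  ret = um.true_divide(
```

View pics/s15c.png

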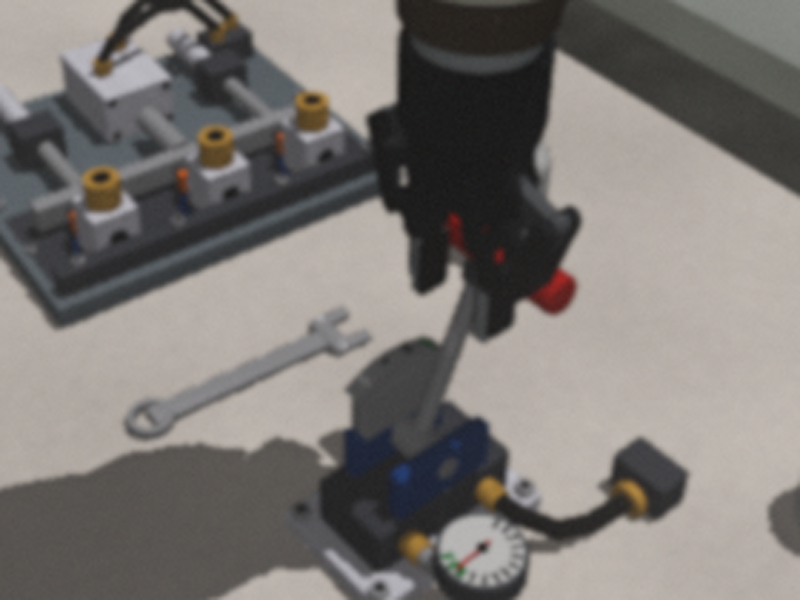

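arm_command --rows '[0,0,-0.2,0,0,0,0,0,0,-0.4,0,0,0,0,0,0,-0.5,0,0,0,0,0,0,-0.6,0,0,0,0,0,0,-0.6,0,0,0,0]'

```text
time: 18.22
ee_pos: [0.5257, -0.2268, 0.2259]
tcp_rot: [-89.6, 0.1, 93.1]
wrist_force: [-12.6, -2.4, -9.3]
opening: 0.043
```

```bash
python3 chk.py 16 2>/dev/null
```

```text
t 18.2167 pos [ 0.5257 -0.2268  0.2259] rot [-89.6   0.1  93.1] q [-23.3   7.4   4.1  87.   -0.2 -26.4] F [-12.6  -2.4  -9.3] op 0.043
shift cm [ 0.03 -0.21 -0.13] turn [-0.37  0.   -0.07]
s red 64 [ 0.5383 -0.283   0.1893] [ 0.5562 -0.2008  0.213 ] [ 0.5437 -0.2771  0.1942]
s 117 [0.4561 0.0862 0.0819] [0.0263 0.0276 0.0094]
s 100 [0.5487 0.0834 0.0823] [0.0274 0.0275 0.0097]
s 96 [0.6332 0.0812 0.0821] [0.0271 0.0291 0.0101]
bar y pct [0.0824 0.1201 0.1258 0.1516 0.1929]
t red 0   [nan nan nan]
t 114 [0.4553 0.0876 0.0848] [0.0244 0.0245 0.0136]
t 112 [0.5469 0.0853 0.0861] [0.0248 0.0247 0.0142]
t 112 [0.6332 0.083  0.085 ] [0.025  0.0246 0.0147]
bar y pct [0.0995 0.1256 0.1328 0.1581 0.1947]
```

View pics/s16c.png

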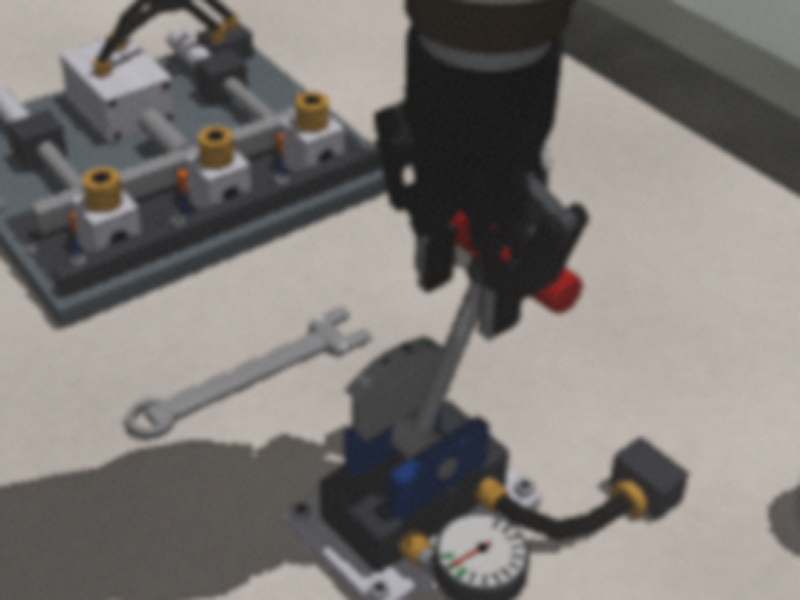

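```bash
cat > bar.py <<'E'
import cv2,numpy as np,sys
a=cv2.imread('pics/t2.png',0).astype(float);b=cv2.imread('pics/t%s.png'%sys.argv[1],0).astype(float)
# bar bright vs floor; print profile rows between blocks
for r0,r1 in((244,252),(282,290),(215,220),(317,321)):
    for n,im in(('home',a),('now',b)):
        print(r0,n,im[r0:r1,190:240].mean(0).astype(int).tolist())
E
python3 bar.py 16
```

```text
244 home [108, 108, 106, 109, 133, 139, 139, 142, 140, 106, 78, 88, 105, 110, 110, 110, 110, 110, 110, 110, 109, 110, 109, 104, 87, 79, 79, 79, 78, 78, 80, 79, 78, 78, 78, 77, 78, 78, 78, 78, 78, 79, 79, 78, 78, 78, 79, 78, 78, 78]
244 now [106, 106, 107, 107, 107, 107, 107, 107, 107, 108, 107, 108, 108, 108, 108, 109, 110, 109, 109, 109, 108, 109, 109, 103, 86, 79, 79, 79, 78, 78, 79, 79, 76, 91, 129, 138, 139, 142, 141, 112, 79, 76, 80, 80, 79, 80, 81, 80, 80, 80]
282 home [97, 100, 113, 132, 138, 140, 142, 135, 93, 73, 98, 108, 108, 108, 108, 108, 108, 109, 109, 108, 108, 107, 99, 83, 78, 78, 77, 76, 76, 77, 76, 76, 76, 76, 77, 76, 77, 77, 76, 76, 76, 77, 77, 76, 76, 76, 76, 76, 77, 76]
282 now [97, 99, 104, 106, 107, 107, 107, 107, 107, 107, 107, 107, 107, 107, 107, 107, 107, 108, 108, 108, 107, 106, 98, 83, 79, 78, 77, 77, 77, 78, 77, 76, 92, 129, 138, 139, 142, 140, 105, 74, 74, 79, 79, 78, 78, 78, 77, 78, 79, 78]
215 home [107, 108, 107, 105, 111, 136, 143, 143, 145, 143, 112, 78, 79, 103, 109, 109, 109, 110, 110, 110, 110, 109, 110, 110, 103, 86, 81, 81, 82, 81, 81, 82, 83, 82, 82, 81, 81, 81, 81, 81, 82, 82, 83, 82, 80, 81, 80, 82, 81, 81]
215 now [106, 107, 107, 106, 106, 106, 106, 107, 107, 107, 107, 107, 108, 108, 108, 107, 108, 108, 108, 108, 108, 109, 109, 108, 102, 86, 81, 81, 81, 81, 80, 81, 80, 79, 97, 134, 143, 144, 147, 143, 107, 77, 79, 82, 80, 80, 81, 84, 86, 85]
317 home [110, 120, 133, 138, 139, 141, 132, 92, 77, 101, 109, 109, 109, 109, 109, 109, 109, 109, 110, 111, 108, 98, 85, 81, 81, 81, 80, 79, 80, 80, 79, 79, 79, 80, 80, 77, 78, 79, 78, 79, 78, 77, 77, 77, 78, 78, 77, 79, 79, 80]
317 now [108, 107, 107, 107, 108, 108, 108, 107, 108, 107, 107, 108, 108, 108, 108, 108, 108, 108, 108, 109, 108, 98, 83, 81, 81, 81, 81, 80, 80, 79, 78, 95, 129, 139, 140, 142, 139, 108, 78, 79, 81, 80, 80, 79, 79, 76, 75, 78, 79, 79]
```

The clamp bar has moved about 70 mm from home, so the lever is at about 0.875 rad. I'll nudge it 2-3 mm further and hold.

arm_command --rows '[0,0,-0.15,0,0,0,0,0,0,-0.25,0,0,0,0,0,0,-0.25,0,0,0,0,0,0,-0.25,0,0,0,0,0,0,-0.25,0,0,0,0,0,0,-0.25,0,0,0,0,0,0,-0.25,0,0,0,0,0,0,-0.25,0,0,0,0,0,0,-0.25,0,0,0,0,0,0,-0.25,0,0,0,0,0,0,-0.25,0,0,0,0,0,0,-0.25,0,0,0,0]'

```text
time: 19.32
ee_pos: [0.5276, -0.2268, 0.2254]
tcp_rot: [-89.5, 0.1, 93.1]
wrist_force: [-15.1, -2.1, -10.7]
opening: 0.0428
```

```bash
python3 chk.py 17 2>/dev/null; python3 bar.py 17 | grep -E '^(244|282)'
```

```text
t 19.3167 pos [ 0.5276 -0.2268  0.2254] rot [-89.5   0.1  93.1] q [-23.2   7.8   4.4  87.1  -0.3 -26.3] F [-15.1  -2.1 -10.7] op 0.0428
shift cm [ 0.03 -0.25  0.06] turn [-0.46 -0.01 -0.05]
s red 66 [ 0.5392 -0.2809  0.1878] [ 0.5565 -0.1995  0.2084] [ 0.5466 -0.2767  0.1936]
s 113 [0.4562 0.085  0.082 ] [0.0275 0.0271 0.0095]
s 102 [0.5493 0.0828 0.0817] [0.0278 0.0291 0.0087]
s 92 [0.6341 0.0819 0.0824] [0.0245 0.029  0.0108]
bar y pct [0.0816 0.1189 0.1248 0.1525 0.1942]
t red 0   [nan nan nan]
t 113 [0.4553 0.0875 0.0867] [0.0243 0.0248 0.0129]
t 112 [0.5468 0.0853 0.085 ] [0.0247 0.0249 0.0155]
t 110 [0.6329 0.0832 0.0854] [0.0253 0.025  0.0141]
bar y pct [0.1011 0.1241 0.1318 0.158  0.1945]
244 home [108, 108, 106, 109, 133, 139, 139, 142, 140, 106, 78, 88, 105, 110, 110, 110, 110, 110, 110, 110, 109, 110, 109, 104, 87, 79, 79, 79, 78, 78, 80, 79, 78, 78, 78, 77, 78, 78, 78, 78, 78, 79, 79, 78, 78, 78, 79, 78, 78, 78]
244 now [107, 107, 106, 107, 107, 107, 107, 107, 107, 107, 107, 108, 108, 108, 108, 109, 109, 109, 109, 109, 109, 109, 108, 103, 86, 78, 79, 78, 78, 78, 79, 79, 78, 82, 106, 132, 139, 140, 142, 135, 92, 71, 77, 79, 79, 80, 80, 80, 80, 80]
282 home [97, 100, 113, 132, 138, 140, 142, 135, 93, 73, 98, 108, 108, 108, 108, 108, 108, 109, 109, 108, 108, 107, 99, 83, 78, 78, 77, 76, 76, 77, 76, 76, 76, 76, 77, 76, 77, 77, 76, 76, 76, 77, 77, 76, 76, 76, 76, 76, 77, 76]
282 now [96, 99, 104, 106, 107, 107, 107, 107, 107, 107, 107, 108, 107, 107, 107, 107, 108, 108, 108, 108, 108, 107, 98, 84, 78, 77, 77, 77, 77, 77, 77, 77, 84, 113, 132, 138, 140, 143, 134, 92, 70, 76, 79, 78, 78, 78, 78, 78, 79, 78]
```

View pics/s17c.png

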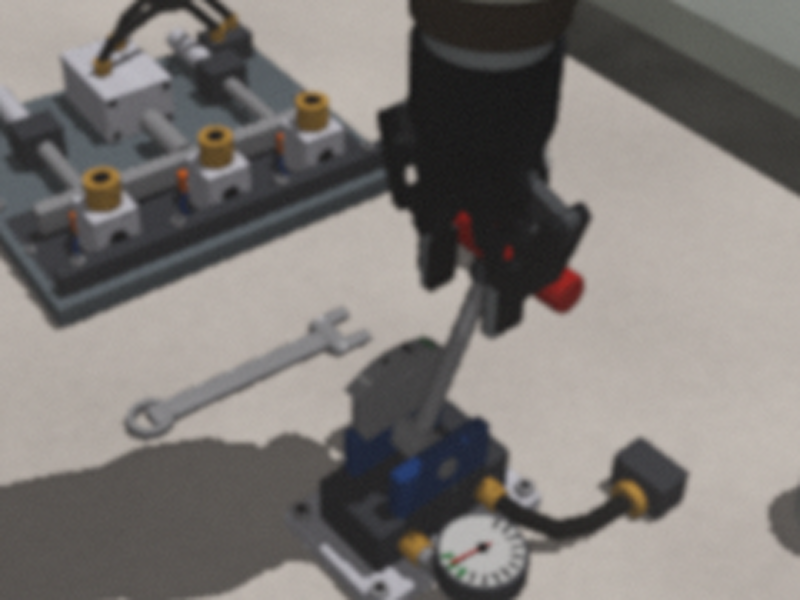

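The lever is at about 0.90 rad (bar travel 72 mm), and the arm is pushing with about 15 N. I'll hold for over a second, check, then hand in.

arm_command --rows '[0,0,0,0,0,0,0,0,0,0,0,0,0,0,0,0,0,0,0,0,0,0,0,0,0,0,0,0,0,0,0,0,0,0,0,0,0,0,0,0,0,0,0,0,0,0,0,0,0,0,0,0,0,0,0,0,0,0,0,0,0,0,0,0,0,0,0,0,0,0,0,0,0,0,0,0,0,0,0,0,0,0,0,0]'

```text
time: 20.42
ee_pos: [0.5276, -0.2267, 0.2254]
tcp_rot: [-89.5, 0.1, 93.1]
wrist_force: [-15.2, -2.5, -11.3]
opening: 0.0426
```

arm_command --rows '[0,0,0,0,0,0,0,0,0,0,0,0,0,0,0,0,0,0,0,0,0,0,0,0,0,0,0,0,0,0,0,0,0,0,0]'

```text
time: 20.83
ee_pos: [0.5276, -0.2267, 0.2254]
tcp_rot: [-89.5, 0.1, 93.1]
wrist_force: [-13.8, -2.7, -11.3]
opening: 0.0428
```

```bash
python3 chk.py 18 2>/dev/null; python3 bar.py 18 | grep -E '^282'
```

```text
t 20.8333 pos [ 0.5276 -0.2267  0.2254] rot [-89.5   0.1  93.1] q [-23.2   7.8   4.4  87.1  -0.2 -26.3] F [-13.8  -2.7 -11.3] op 0.0428
shift cm [ 0.03 -0.26  0.06] turn [-0.46 -0.01 -0.05]
s red 66 [ 0.5403 -0.2824  0.1884] [ 0.5565 -0.2003  0.2102] [ 0.546  -0.2767  0.1935]
s 116 [0.456  0.0854 0.0819] [0.0267 0.0279 0.0091]
s 104 [0.549  0.0848 0.0821] [0.0273 0.0292 0.0099]
s 92 [0.6348 0.0816 0.082 ] [0.0253 0.0282 0.01  ]
bar y pct [0.0821 0.1191 0.1249 0.152  0.1935]
t red 0   [nan nan nan]
t 117 [0.4552 0.0876 0.0854] [0.0247 0.025  0.0155]
t 113 [0.5468 0.0853 0.0854] [0.0248 0.0248 0.0155]
t 110 [0.6329 0.083  0.0859] [0.0248 0.0248 0.0153]
bar y pct [0.101  0.124  0.1319 0.1584 0.1948]
282 home [97, 100, 113, 132, 138, 140, 142, 135, 93, 73, 98, 108, 108, 108, 108, 108, 108, 109, 109, 108, 108, 107, 99, 83, 78, 78, 77, 76, 76, 77, 76, 76, 76, 76, 77, 76, 77, 77, 76, 76, 76, 77, 77, 76, 76, 76, 76, 76, 77, 76]
282 now [97, 99, 104, 106, 107, 107, 107, 107, 107, 107, 107, 107, 108, 107, 107, 107, 108, 108, 108, 107, 108, 106, 98, 83, 78, 77, 77, 76, 77, 77, 77, 76, 85, 113, 132, 138, 140, 142, 134, 92, 70, 77, 79, 78, 78, 78, 78, 78, 79, 78]
```

Everything is steady: the lever has not moved, the push is unchanged, and all three blocks are upright at the fence. I'll hand in.

```bash
python3 -c "
from workcell import bot
print(bot.job_done())"
```

```text
the job is handed in; nothing more can be done
None
```

The toppled block is standing in its place at the far end of the row, and the lever is held on step 3 with all three blocks clamped upright. I handed the job in at about 21 s, still holding the lever; the hand-in gave no verdict.

- **Standing the block up:** I gripped it by its foot from the fence side with the tool tilted 45°, then rolled the tool half a turn to bring it upright. I set it down within about 3 mm of its place along the lane and let go with the lever still at home.
- **Pushing the lever:** I pushed the red grip from behind with half-open fingers either side of the rod, through to step 3, and kept pushing.

**Last checks:**
- **Lever:** the clamp bar had moved about 72 mm from home, which puts the lever at about 0.90 rad. The push on it was about 14 N and steady for more than 1.5 s.
- **Blocks:** all three spigot tops were at the same height and pitch in the row, with the blocks against the fence (fixture y about -28 mm) and not touched by the fingers. They stopped moving about 3 mm of bar travel before the end, which shows the pads were pressing.
- **Other items:** I saw no sign in the pictures that the oil bottle, jar or spanner had moved, but I did not measure them again at the end.

No check failed. I inferred the pad force on each block and the lever angle from the pictures; neither was measured directly.

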